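# Pile slotted angle blocks head to tail into a riser and stand the post clamp on it

### The arm

A 6-joint arm with a two-finger parallel gripper is mounted at the origin on a cart in front of the work surface, level with it; the furniture and walls round the work are solid. World frame = base frame: x ahead of the robot, y to its left, z up, the work surface at z = 0. Lengths are in mm, angles in rad, forces in N, time in s.
With the tool pointing down it reaches from about 250 to 800 mm from the base axis. Payload 3.9 kg.
Tool frame: the origin (TCP) lies midway between the tips of the shut fingers; the grasp point (between the pads) lies 19 mm behind it; z points along the fingers, y is the line along which they close (so a half turn about z gives the same grasp; the last joint's range is limited). The gripper opens to 85 mm and grips with 20 to 120 N. Pads are 22 mm wide; open, the fingers measure 114 mm over their backs; the gripper's body (76 mm by 85 mm) begins 54 mm behind the grasp point. The pads swing forward as they close: fully open they stand 13 mm farther back than shut.
Start: joints at [-1.114, 0.26, -0.138, 1.173, 0, 1.571], TCP at [231.56, -471.163, 231.304] pointing down, gripper open.
Joint ranges: [-2.78, 2.78], [-0.83, 1.72], [-1.28, 1.37], [-1.9, 2.12], [-1.57, 1.48], [-3.14, 3.14]. Speed limits (rad/s): [2.57, 2.57, 3.14, 3.14, 3.14, 3.14].

### API

Orientations are given as a rotation vector (axis times angle).
In Python, from bench import robot gives the robot as it stands.
- The arm moves only by the tool send_rows, never from a script. Its argument "steps" is text: rows parted by semicolons, each of 6 numbers parted by spaces: the shift along the tool's x, y, z in mm, then the turn, a rotation vector about the tool's x, y, z in rad. In form: dx dy dz ax ay az; .... A call has 1 to 8 rows; each row shifts and turns the commanded pose from where the row before left it, along the tool's axes as they then stand; what a row does not reach is not made up. A row lasts 1/10 s, in which the tool goes at most 50 mm and 8.59 degrees, less where a joint would pass 70% of its speed; a pose out of reach is approached as far as the arm can. A call with a gripper value outside its range is refused whole. "grip" is the finger opening in mm, from 0 to 85.4, set as the call begins (left out, the last holds). The fingers move at their own pace and stop on an object; "force" is the grip in N (left out, the last holds). Time passes only in rows, so rows that do not move let the fingers close. It gives the time, the measured TCP pose, the force, the opening and the grip force at its end, in the units of the state.
- robot.state(): the state, without advancing time (a new reading comes with each control period).
- robot.grab_frame(name): name is "scene" or "side" or "wrist"; returns the picture (400x640x3 uint8, red, green, blue); there is no depth.
- robot.camera_info(name): a dict with "fx", "fy", "cx", "cy" (pixels), "k1" (the pictures are not rectified: a ray, as slopes to the right and down, at radius r is drawn at 1 + k1 r^2 times it, then the intrinsics apply), "xyz" and "rotation" of the camera in the world. Camera axes: x right, y up, looking along -z (the intrinsics and any distortion apply to the point x, -y, -z); pixel columns grow to the right and rows downward; lengths in mm; the calibration is good to about 2 mm. A picture is of the moment at which its call begins: read the wrist's pose just before it. camera_info takes no time and is no camera call; for the wrist camera it gives the pose at the moment of the call.
- robot.hand_in(): hands the job in; it is judged then, once.
Trained networks look in the newest picture that a camera, given by its name, has taken for a name from the list of things; names that differ only in an ending like _2 or _b are one class to them, and where a whole thing is asked for, a point or a joint stands for the part that bears it (a point fixed in the world has none). Each returns a list of dicts, best first, with "score" (0 to 1); they miss things now and then, are a little off and sometimes report something else, mostly with a low value. They report only what shows in the picture. A call takes as long as a camera call.
- robot.outline_of(camera, query): "pixels" (400x640 bool, what is visible of it) and "point" ([column, row] in pixels, amid what is visible of it).
- robot.pinpoint(camera, query): "point" ([column, row] in pixels: a listed point, or the origin of a listed thing).
The state is a dict: "time": time; "qpos": joint angles; "joint_velocities": joint speeds; "joint_torque": joint torques, N m; "position": TCP position; "eef_rot": TCP orientation; "force": force on the tool from outside, world axes, zero at the start; "wrist_torque": the same for the moment, N m; "opening": finger opening in mm; "finger_force": force on a finger pad.
Only numpy, scipy, OpenCV 4.12 (cv2) and the standard library are available. Lean on these libraries where they do the work, as an engineer would, in place of code of your own. Each camera call takes 0.05 s, during which the arm holds its last target. There are 200 camera calls.

### The job

Raise the post clamp on a riser: leaving the L-shaped block on the right, nearest the microscope, where it lies, lay the other two L-shaped blocks on it foot down and head to tail, each turned half round from the one below, squarely over it and lying flat, with no more than a centimetre between its plain end and the step below. Then, without tipping it, stand the post clamp on the pile with its steel foot in the middle of the top block's flat and let go; do not disturb the timer, the empty beaker or the petri dish.

Things in the scene. Friction and masses are not known exactly. Their poses are not given: they have to be found in the camera images.
- base_block: Bottom of the riser, at the right, step towards the robot. L-shaped aluminium block: foot 130 (x) x 60 (y) x 20 mm with a slot through it; at its +x end a step, 34 mm long, as wide as the foot, rises another 20 mm (top 40 mm up). Origin: centre of the foot's underside, so the step spans x = 31 to 65 mm; centre of mass at x = 13 mm. z up.
- block_1: L-shaped block to lay on the base block (either may go first); same shape, size and axes, 0.42 kg, lying foot down; can be gripped across its 60 mm width. Laid head to tail and closed up, its origin is 20 mm above the lower block's and 34 mm towards the lower one's -x, its x axis opposite. The third block rests on the second's foot and on the first's step at once.
- block_2: The other block to lay, the same in every way as block_1.
- post_clamp: Post clamp, 61 x 59 x 118 mm, 0.34 kg: a steel foot 12 mm thick, an upright steel post and an acrylic clamp on it. z up; origin on the underside. The clamp body lies between 31 and 76 mm up, mostly on the -x side of the post; above it the post is bare up to 118 mm.
- clamp_post (a point): On the axis of the post (a rod of 9 mm diameter), 104 mm above the underside of the foot: where it can be gripped from above, from any side; the post's bare length runs from 76 to 118 mm.
- clamp_foot (a point): Centre of the underside of the post clamp's foot; the foot fits in 46 x 58 mm (x, y of the post clamp).
- base_block_step (a point): Centre of the top face of the base block's step, at [48, 0, 40] mm in the block.
- block_1_step (a point): The same point of block_1.
- block_2_step (a point): The same point of block_2.
- timer: Bystander: white lab timer, 64 x 64 x 19 mm, right of the work, near the robot; origin centre of underside.
- beaker_d: Bystander: empty glass beaker, 77 mm wide, 94 mm high, far right, beside the tray; origin centre of underside.
- petri_dish_1: Bystander: petri dish, 59 mm across, 15 mm high, at the far left, lying apart from the tube rack; origin centre of underside.

How it is judged:
By the outcome, as a careful person would: the job done as asked, in the order asked, and still so for the second after the job is handed in, with the robot touching nothing.
It also fails if it takes over 72 s, if anything falls off the work surface, if the arm or the gripper's body presses on something with over 40 N, if the wrist force passes 120 N, or if a joint passes its speed limit or range.

## Working session

There is one attempt and no reset: what is moved stays moved. The work goes in short steps, Python scripts to look and compute and a tool call to move; the robot and the scene stay as the last step left them, time stands still between calls to the robot, and variables do not carry over. Pictures are saved under pics/ and viewed, at most 10 in all, crops included, and the job is handed in when it is done.

Besides the shell and the picture viewer there is one more tool, called after ">>>" as a command line: name --argument value ..., lists and objects as JSON in quotes. send_rows: Moves the arm, as the interface text tells. Its arguments: {"type":"object","properties":{"steps":{"type":"string"},"grip":{"type":"number"},"force":{"type":"number"}},"required":["steps"]}

```bash
mkdir -p pics; ls; cat > h.py <<'E'
import numpy as np, cv2
from scipy.spatial.transform import Rotation as R
from bench import robot
def save(n,f):
    im=robot.grab_frame(n); cv2.imwrite('pics/'+f,im[:,:,::-1]); return im
def cam(n):
    c=robot.camera_info(n); return c
def Rm(c):
    r=np.array(c['rotation']); return r if r.shape==(3,3) else R.from_rotvec(r).as_matrix()
def ray(c,p):
    K=np.array([[c['fx'],0,c['cx']],[0,c['fy'],c['cy']],[0,0,1.]])
    u=cv2.undistortPoints(np.array([[p]],float),K,np.array([c['k1'],0,0,0.]))[0,0]
    d=Rm(c)@np.array([u[0],-u[1],-1]); return np.array(c['xyz']),d
def at(c,p,z):
    o,d=ray(c,p); return o+d*(z-o[2])/d[2]
def proj(c,X):
    v=Rm(c).T@(np.array(X,float)-np.array(c['xyz'])); a=np.array([v[0],-v[1]])/-v[2]
    a=a*(1+c['k1']*(a@a)); return np.array([c['fx']*a[0]+c['cx'],c['fy']*a[1]+c['cy']])
E
python3 - <<'E'
from h import *
for n in('scene','side','wrist'):
    save(n,n+'0.png'); print(n,robot.camera_info(n))
    c=cam(n)
    for q,z in(('base_block_step',40),('base_block',0),('post_clamp',0),('clamp_post',104),('timer',0),('beaker_d',0),('petri_dish_1',0)):
        for d in robot.pinpoint(n,q): print(q,round(d['score'],2),np.round(d['point'],1),np.round(at(c,d['point'],z),0))
s=robot.state();print(s)
E
```

```text
pics
scene {'fx': 487.7227748059353, 'fy': 487.7227748059353, 'cx': 321.441519837884, 'cy': 196.38354294076652, 'k1': -0.09352024104405864, 'xyz': array([  42.39110523, -910.67282781, 1344.46972043]), 'rotation': array([ 0.67573201, -0.16808017, -0.50346311])}
base_block_step 0.87 [315.6 239.3] [ 457. -118.   40.]
base_block 0.96 [329.8 237.8] [ 514. -112.    0.]
post_clamp 0.78 [318.8 181.8] [605. 122.   0.]
clamp_post 0.59 [318.7 164.1] [601. 114. 104.]
timer 0.4 [308.3 306.7] [ 330. -298.    0.]
beaker_d 0.67 [410.3 271. ] [ 670. -352.    0.]
petri_dish_1 0.73 [333.  155.5] [718. 211.   0.]
petri_dish_1 0.27 [409.1 271.5] [ 665. -352.    0.]
side {'fx': 405.02394854028756, 'fy': 405.02394854028756, 'cx': 319.23067984161423, 'cy': 200.38437142094827, 'k1': 0.015253644477634073, 'xyz': array([ 777.22526304, -634.40431422,  908.02721957]), 'rotation': array([0.71730388, 0.14218293, 0.34981382])}
base_block_step 0.73 [280.  251.9] [ 461. -118.   40.]
base_block 0.57 [301.1 260.4] [510. -99.   0.]
post_clamp 0.82 [356.7 208.6] [593. 125.   0.]
clamp_post 0.84 [364.3 184.7] [608. 128. 1
[... 589 characters left out ...]
0.]
{'time': 1.2, 'qpos': array([-1.11402089e+00,  2.59984997e-01, -1.38103496e-01,  1.17272902e+00,
        5.80456432e-06,  1.57077954e+00]), 'joint_velocities': array([ 0.00014582,  0.00185982, -0.00091207,  0.00163707,  0.00083763,
       -0.00084608]), 'joint_torque': array([ 1.21468729e-03, -4.05622101e+01,  2.54235595e+01,  1.11322730e-03,
        2.69747379e-04,  9.80516063e-06]), 'position': array([ 231.5456252 , -471.15414082,  231.31086328]), 'eef_rot': array([-3.05998661e+00, -7.11300549e-01, -1.34812524e-06]), 'force': array([-0.30274564,  0.47530338,  0.39488336]), 'wrist_torque': array([ 0.01843678, -0.02646166, -0.0752543 ]), 'finger_force': 0.0, 'opening': 85.14377844000211}
```

View pics/scene0.png

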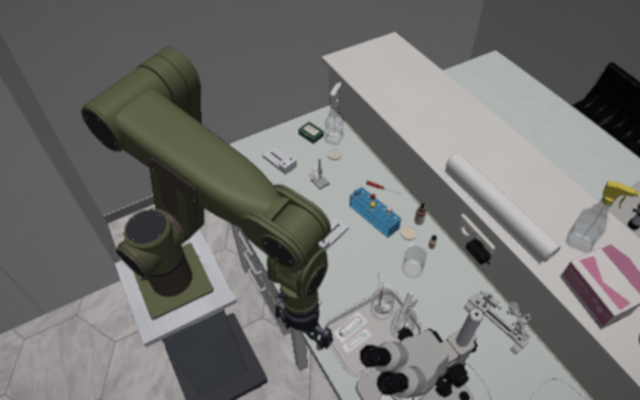

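View pics/side0.png

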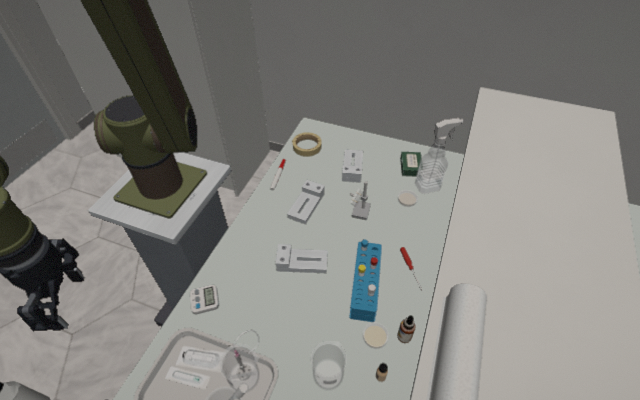

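```bash
cat >> h.py <<'E'
from scipy.optimize import minimize
BOX=[[(-65,65),(-30,30),(0,20)],[(31,65),(-30,30),(0,40)]]
def mask(c,x,y,yaw,z=0):
    m=np.zeros((400,640),np.uint8); cs,sn=np.cos(yaw),np.sin(yaw)
    for b in BOX:
        P=[proj(c,(x+cs*u-sn*v,y+sn*u+cs*v,z+w)) for u in b[0] for v in b[1] for w in b[2]]
        h=cv2.convexHull(np.array(P,np.float32))
        cv2.fillConvexPoly(m,np.round(h*16).astype(np.int32),255,cv2.LINE_AA,4)
    return m/255.
def crop(m,c,x0):
    return m
def fit(obs,x0,z=0):
    "obs: list of (cam,boolmask)"
    def f(p):
        e=0
        for c,m in obs:
            k=mask(c,p[0],p[1],p[2]/100,z); e+=np.abs(k-m).sum()/m.sum()
        return e/len(obs)
    x0=np.array([x0[0],x0[1],x0[2]*100.])
    best=None
    for d in (0,15):
        s=np.vstack([x0,x0+[12,0,d],x0+[0,12,-d],x0+[-8,-8,15]])
        r=minimize(f,x0,method='Nelder-Mead',options=dict(initial_simplex=s,xatol=.1,fatol=1e-4))
        if best is None or r.fun<best.fun: best=r; x0=r.x
    p=best.x.copy(); p[2]/=100; return p,best.fun
def psi(s): 
    m=R.from_rotvec(s['eef_rot']).as_matrix(); return np.arctan2(m[1,0],m[0,0])
def plan(xyz,ps=None,n=None,start=None):
    "rows from start (x,y,z,psi) or state to target; tool down; prints calls of <=8 rows"
    s=robot.state(); p0=np.r_[s['position'],psi(s)] if start is None else np.array(start,float)
    ps=p0[3] if ps is None else ps
    d=np.array(xyz)-p0[:3]; dp=ps-p0[3]
    n=n or int(max(np.ceil(np.linalg.norm(d)/45),np.ceil(abs(dp)/.14),1))
    rows=[];a=p0[3]
    for i in range(n):
        e=d/n; rows.append('%.1f %.1f %.1f 0 0 %.4f'%(np.cos(a)*e[0]+np.sin(a)*e[1],np.sin(a)*e[0]-np.cos(a)*e[1],-e[2],-dp/n)); a+=dp/n
    for i in range(0,n,8): print('; '.join(rows[i:i+8]))
    return (*xyz,ps)
E
python3 - <<'E'
from h import *
c=cam('wrist'); s=robot.state(); T=R.from_rotvec(s['eef_rot']).as_matrix()
print(psi(s), T.T@(c['xyz']-s['position']), T.T@Rm(c)@[0,0,-1], T.T@Rm(c)@[1,0,0])
a=plan((231.5,-471,380)); a=plan((430,-150,400),0,start=a); plan((430,20,400),0,start=a)
E
```

```text
0.45679222286530297 [  74.52219936    0.3124061  -142.29217484] [-0.28853537 -0.00176922  0.9574676 ] [1.02273774e-04 9.99998230e-01 1.87863261e-03]
0.0 -0.0 -37.2 0 0 -0.0000; 0.0 -0.0 -37.2 0 0 -0.0000; 0.0 -0.0 -37.2 0 0 -0.0000; 0.0 -0.0 -37.2 0 0 -0.0000
35.5 -22.3 -2.2 0 0 0.0508; 34.3 -24.1 -2.2 0 0 0.0508; 33.1 -25.8 -2.2 0 0 0.0508; 31.7 -27.4 -2.2 0 0 0.0508; 30.3 -29.0 -2.2 0 0 0.0508; 28.8 -30.5 -2.2 0 0 0.0508; 27.2 -31.9 -2.2 0 0 0.0508; 25.6 -33.2 -2.2 0 0 0.0508
23.8 -34.5 -2.2 0 0 0.0508
0.0 -42.5 -0.0 0 0 -0.0000; 0.0 -42.5 -0.0 0 0 -0.0000; 0.0 -42.5 -0.0 0 0 -0.0000; 0.0 -42.5 -0.0 0 0 -0.0000
```

>>> send_rows --steps "0 0 -40 0 0 0; 0 0 -40 0 0 0; 10 -10 -30 0 0 0; 35 -20 -20 0 0 0.05; 38 -25 -10 0 0 0.05; 38 -25 -5 0 0 0.05; 38 -25 0 0 0 0.05; 36 -27 0 0 0 0.05"

```text
time: 2.0
position: [368.2, -277.8, 376.8]
eef_rot: [3.124, 0.32, 0.002]
force: [0.8, -0.0, 0.4]
opening: 85.2
finger_force: 0.0
```

>>> send_rows --steps "30 -35 0 0 0 0.05; 20 -38 0 0 0 0.05; 15 -40 0 0 0 0.05; 5 -44 0 0 0 0.05; 0 -46 0 0 0 0.05; -10 -46 0 0 0 0; -10 -46 0 0 0 0; 0 -40 0 0 0 0"

```text
time: 2.8
position: [399.4, 19.4, 377.5]
eef_rot: [-3.099, -0.024, 0.001]
force: [0.1, -0.0, 0.6]
opening: 85.3
finger_force: 0.0
```

```bash
python3 - <<'E'
from h import *
s=robot.state(); print(s['time'],s['position'],psi(s))
save('wrist','w1.png')
c=cam('wrist')
for q,z in(('base_block_step',40),('base_block',0),('post_clamp',0),('clamp_post',104),('clamp_foot',0)):
    for d in robot.pinpoint('wrist',q): print(q,round(d['score'],2),np.round(d['point'],1),np.round(at(c,d['point'],z),0))
E
```

```text
2.8 [399.37312361  19.35560205 377.50787023] 0.015477075568187774
base_block_step 0.6 [261.2 122.6] [452. 130.  40.]
base_block_step 0.58 [411.9 115.5] [ 468. -115.   40.]
base_block 0.8 [399.8  83.7] [ 519. -100.    0.]
post_clamp 0.75 [267.8  25.7] [606. 123.   0.]
post_clamp 0.4 [171.6  73.6] [531. 296.   0.]
clamp_foot 0.84 [263.9  23.8] [609. 130.   0.]
```

View pics/w1.png

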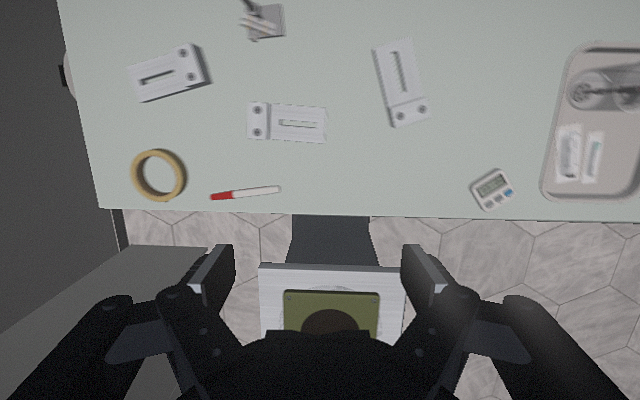

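```bash
cat > fitall.py <<'E'
from h import *
G=dict(base=(515,-103,np.pi+.25),A=(450,100,1.6),B=(530,280,-1.5))
obs={k:[] for k in G}
for n in('wrist','side','scene'):
    robot.grab_frame(n); c=cam(n)
    for d in robot.outline_of(n,'block_1'):
        m=d['pixels']; p=at(c,d['point'],15)
        k=min(G,key=lambda k:np.hypot(*(p[:2]-G[k][:2]))); dist=np.hypot(*(p[:2]-G[k][:2]))
        print(n,round(d['score'],2),np.round(d['point']),m.sum(),k,round(dist), 'edge' if m[0].any() or m[:,0].any() else '')
        if dist<45 and d['score']>.4: obs[k].append((n,c,m))
for k in G:
    for sub in (('wrist',),('side',),('scene',),('wrist','side','scene')):
        o=[(c,m) for n,c,m in obs[k] if n in sub]
        if o:
            p,e=fit(o,G[k]); print(k,sub,np.round(p,3),round(e,3))
E
python3 fitall.py
```

```text
wrist 0.97 [172.  73.] 3048 B 3 
wrist 0.78 [282. 120.] 2628 A 7 
side 0.94 [309. 203.] 929 A 19 
side 0.56 [350. 165.] 564 B 7 
scene 0.87 [278. 159.] 513 B 10 
scene 0.7 [284. 205.] 628 A 21 
A ('wrist',) [450.683  84.585   1.51 ] 0.146
A ('side',) [449.372  85.54    1.542] 0.118
A ('scene',) [446.875  82.084   1.45 ] 0.174
A ('wrist', 'side', 'scene') [449.964  85.298   1.492] 0.153
B ('wrist',) [526.883 289.983  -1.343] 0.125
B ('side',) [525.361 288.232  -1.32 ] 0.236
B ('scene',) [524.423 287.685  -1.339] 0.188
B ('wrist', 'side', 'scene') [525.397 289.523  -1.323] 0.187
```

```bash
sed -i "s/'block_1'/__import__('sys').argv[1]/" fitall.py; python3 fitall.py base_block; python3 - <<'E'
from h import *
c=cam('side'); print(at(c,(366,262),60),at(c,(366,318),60),at(c,(355,310),60))
s=robot.state()
a=plan((442,85,200),1.5); plan((442,85,100),1.5,start=a)
E
```

```text
wrist 0.73 [402.  86.] 3222 base 2 
side 0.69 [300. 257.] 1125 base 9 
scene 0.9 [327. 238.] 725 base 20 
scene 0.53 [329. 153.] 163 B 187 
base ('wrist',) [ 516.159 -101.976    3.446] 0.127
base ('side',) [ 515.51  -102.188    3.523] 0.214
base ('scene',) [ 515.351 -105.198    3.483] 0.124
base ('wrist', 'side', 'scene') [ 515.794 -102.961    3.466] 0.16
[679.31725495 -81.84605886  60.        ] [ 721.65349108 -222.59859744   60.        ] [ 692.99799748 -213.08452509   60.        ]
3.8 -6.1 16.1 0 0 -0.1353; 4.6 -5.5 16.1 0 0 -0.1353; 5.3 -4.8 16.1 0 0 -0.1353; 5.9 -4.1 16.1 0 0 -0.1353; 6.4 -3.2 16.1 0 0 -0.1353; 6.8 -2.3 16.1 0 0 -0.1353; 7.1 -1.4 16.1 0 0 -0.1353; 7.2 -0.4 16.1 0 0 -0.1353
7.2 0.5 16.1 0 0 -0.1353; 7.0 1.5 16.1 0 0 -0.1353; 6.8 2.4 16.1 0 0 -0.1353
0.0 0.0 33.3 0 0 -0.0000; 0.0 0.0 33.3 0 0 -0.0000; 0.0 0.0 33.3 0 0 -0.0000
```

>>> send_rows --steps "4 -6 18 0 0 -0.135; 4.6 -5.5 18 0 0 -0.135; 5.3 -4.8 18 0 0 -0.135; 6 -4 18 0 0 -0.135; 6.4 -3.2 18 0 0 -0.135; 6.8 -2.3 18 0 0 -0.135; 7 -1.4 18 0 0 -0.135; 7.2 -0.4 18 0 0 -0.135"

```text
time: 4.5
position: [430.9, 72.6, 234.6]
eef_rot: [-2.65, -1.62, -0.032]
force: [-1.0, -0.2, -0.4]
opening: 85.6
finger_force: 0.0
```

>>> send_rows --steps "7.2 0.5 20 0 0 -0.135; 7 1.5 18 0 0 -0.135; 7 2.4 10 0 0 -0.135; 0 0 0 0 0 0; 0 0 0 0 0 0"

```text
time: 5.0
position: [441.9, 92.7, 188.2]
eef_rot: [-2.282, -2.114, -0.042]
force: [0.6, -0.6, 0.4]
opening: 85.4
finger_force: 0.0
```

```bash
cat > look.py <<'E'
import sys
from h import *
# usage: look.py query x y yaw z [save]
q=sys.argv[1]; g=[float(v) for v in sys.argv[2:6]]
s=robot.state(); print(s['position'],psi(s))
im=robot.grab_frame('wrist'); c=cam('wrist')
if len(sys.argv)>6: cv2.imwrite('pics/'+sys.argv[6],im[:,:,::-1])
for d in robot.outline_of('wrist',q):
    p=at(c,d['point'],15+g[3]); print(round(d['score'],2),np.round(d['point']),d['pixels'].sum(),np.round(p))
    if np.hypot(*(p[:2]-g[:2]))<50 and d['score']>.4:
        p,e=fit([(c,d['pixels'])],g[:3],g[3]); print('fit',np.round(p,3),round(e,3))
E
python3 look.py block_1 450 85 1.5 0 w2.png
```

```text
[441.92312078  92.74916682 188.23860591] 1.4943162073932101
0.71 [330. 184.] 5614 [457.  90.  15.]
fit [450.535  83.83    1.5  ] 0.118
0.66 [397.  23.] 3921 [535. 252.  15.]
```

View pics/w2.png

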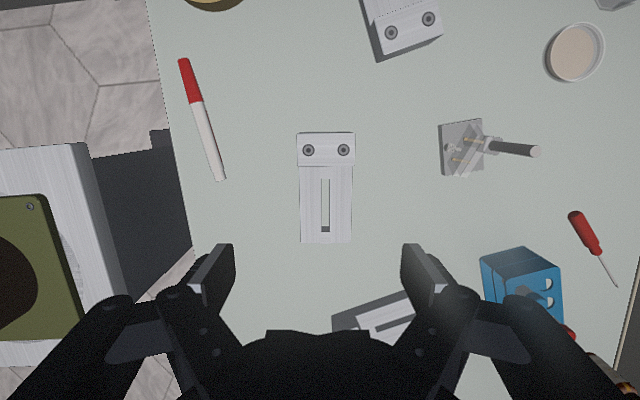

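```bash
python3 - <<'E'
from h import *
s=robot.state(); T=R.from_rotvec(s['eef_rot']).as_matrix(); print(s['time'],np.round(T,4)[:,2],s['position'])
c=cam('wrist')
def pr(x,y,yaw):
    cs,sn=np.cos(yaw),np.sin(yaw)
    for u,v,w in((65,30,40),(65,-30,40),(31,30,40),(31,-30,40),(-65,30,20),(-65,-30,20)):
        print(np.round(proj(c,(x+cs*u-sn*v,y+sn*u+cs*v,w)),1),end=' ')
    print()
pr(450.5,83.8,1.5)
E
```

```text
5.1 [ 1.000e-04  4.150e-02 -9.991e-01] [442.3938972   92.66844058 188.83436835]
[295.8 133.7] [354.9 133.5] [296.5 167. ] [354.  166.7] [299.7 244.1] [349.8 243.9]
```

```bash
python3 -c "
import cv2;a=cv2.imread('pics/w2.png')[110:260,270:390];cv2.imwrite('pics/w2c.png',cv2.resize(a,None,fx=4,fy=4,interpolation=cv2.INTER_CUBIC))"
```

```text
(no output)
```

View pics/w2c.png

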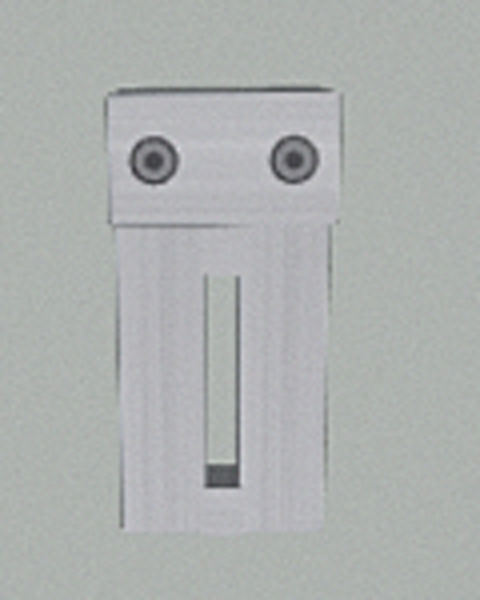

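```bash
cat >> h.py <<'E'
from scipy.spatial.transform import Slerp
def tgt(x,y,z,ps): return np.array([x,y,z],float),R.from_euler('z',ps)*R.from_euler('x',np.pi)
def plan(*ts,step=45,ang=.14,ns=None):
    "ts: (x,y,z,psi) waypoints from the present state"
    s=robot.state(); p,q=np.array(s['position']),R.from_rotvec(s['eef_rot']); print('from',np.round(p,1),round(psi(s),3),'t',s['time'])
    rows=[]
    for i,t in enumerate(ts):
        p1,q1=tgt(*t); dv=(q.inv()*q1).as_rotvec(); L=np.linalg.norm(p1-p)
        n=(ns or {}).get(i) or int(max(1,np.ceil(L/step),np.ceil(np.linalg.norm(dv)/ang)))
        for k in range(n):
            d=q.inv().apply((p1-p)/n)
            rows.append(' '.join('%g'%v for v in list(np.round(d,1)+0)+list(np.round(dv/n,3)+0))); q=q*R.from_rotvec(dv/n)
        p=p1
    for i in range(0,len(rows),8): print('; '.join(rows[i:i+8]))
E
python3 - <<'E'
from h import *
plan((453,107,120,1.5),(453,107,3,1.5),ns={0:3,1:4})
E
```

```text
from [442.4  92.7 188.8] 1.495 t 5.1
4.1 3.2 23.1 -0.001 -0.014 -0.002; 4.4 3.2 23.1 -0.001 -0.014 -0.002; 4.7 3.2 23 -0.001 -0.014 -0.002; 0 0 29.2 0 0 0; 0 0 29.2 0 0 0; 0 0 29.2 0 0 0; 0 0 29.2 0 0 0
```

>>> send_rows --steps "4.1 3.2 23 0 -0.014 -0.002; 4.4 3.2 23 0 -0.014 -0.002; 4.7 3.2 23 0 -0.014 -0.002; 0 0 30 0 0 0; 0 0 30 0 0 0; 0 0 25 0 0 0; 0 0 15 0 0 0; 0 0 0 0 0 0"

```text
time: 5.9
position: [450.7, 106.5, 18.3]
eef_rot: [-2.294, -2.14, 0.009]
force: [-1.0, -0.8, 0.1]
opening: 85.8
finger_force: 0.0
```

```bash
python3 - <<'E'
from h import *
plan((453,107,3,1.5))
s=robot.state(); T=R.from_rotvec(s['eef_rot']).as_matrix(); print(np.round(T,4)[:,2])
E
```

```text
from [450.7 106.5  18.3] 1.501 t 5.9
0.7 2.3 15.3 -0.007 0.002 0.001
[-0.007  -0.0012 -1.    ]
```

>>> send_rows --steps "0.7 2.3 8 -0.007 0.002 0; 0 0 7.5 0 0 0; 0 0 0 0 0 0"

```text
time: 6.2
position: [454.4, 107.6, 3.8]
eef_rot: [2.295, 2.143, 0.005]
force: [-0.5, -1.2, -0.4]
opening: 85.5
finger_force: 0.0
```

>>> send_rows --steps "0 0 0 0 0 0; 0 0 0 0 0 0; 0 0 0 0 0 0; 0 0 0 0 0 0; 0 0 0 0 0 0" --grip 55 --force 80

```text
time: 6.7
position: [454.0, 107.8, 4.8]
eef_rot: [2.295, 2.144, 0.005]
force: [-2.6, -0.4, 5.7]
opening: 58.3
finger_force: 85.1
```

```bash
python3 - <<'E'
from h import *
plan((454,107,120,1.5),(400,-140,200,.32))
E
```

```text
from [454.  107.8   4.8] 1.503 t 6.7
-0.2 0.1 -38.4 0.001 -0.001 0.001; -0.2 0.1 -38.4 0.001 -0.001 0.001; -0.2 0.1 -38.4 0.001 -0.001 0.001; -27.8 -4 -8.9 0 0 0.131; -28.1 -0.4 -8.9 0 0 0.131; -27.9 3.3 -8.9 0 0 0.131; -27.2 6.9 -8.9 0 0 0.131; -26.1 10.4 -8.9 0 0 0.131
-24.5 13.7 -8.9 0 0 0.131; -22.5 16.8 -8.9 0 0 0.131; -20.1 19.6 -8.9 0 0 0.131; -17.4 22.1 -8.9 0 0 0.131
```

>>> send_rows --steps "0 0 -10 0 0 0; 0 0 -30 0 0 0; 0 0 -40 0 0 0; -20 -4 -35 0 0 0.1; -28 -0.4 -18 0 0 0.131; -28 3.3 -9 0 0 0.131; -27 7 -9 0 0 0.131; -26 10.4 -9 0 0 0.131"

```text
time: 7.5
position: [427.8, -23.5, 164.6]
eef_rot: [2.846, 1.329, 0.006]
force: [1.8, 0.4, -3.3]
opening: 58.6
finger_force: 87.3
```

>>> send_rows --steps "-24.5 13.7 -9 0 0 0.131; -22.5 17 -9 0 0 0.131; -20 19.6 -9 0 0 0.131; -17.4 22 -9 0 0 0.131; -8 2 0 0 0 0.04; 0 0 0 0 0 0; 0 0 0 0 0 0"

```text
time: 8.2
position: [400.8, -137.0, 199.2]
eef_rot: [-3.101, -0.494, -0.004]
force: [0.4, 0.1, -3.6]
opening: 58.2
finger_force: 87.4
```

```bash
python3 look.py base_block 516 -103 3.456 0 w3.png; python3 - <<'E'
from h import *
c=cam('wrist'); s=robot.state(); print(np.round(R.from_rotvec(s['eef_rot']).as_matrix()[:,2],4),s['opening'],s['finger_force'],s['force'])
def pr(x,y,yaw):
    cs,sn=np.cos(yaw),np.sin(yaw)
    for u,v,w in((65,30,40),(65,-30,40),(31,30,40),(31,-30,40),(-65,30,20),(-65,-30,20)):
        print(np.round(proj(c,(x+cs*u-sn*v,y+sn*u+cs*v,w)),1),end=' ')
    print()
pr(516,-102.5,3.456)
E
```

```text
[ 400.79009531 -136.97361995  199.23387987] 0.31610999679460566
0.67 [325.  64.] 6996 [ 519. -106.   15.]
fit [ 517.775 -102.301    3.463] 0.104
[ 0.0025  0.0017 -1.    ] 58.57065326277451 87.36449897289276 [ 0.10759661  0.43644558 -4.23953987]
[349.7 129.7] [292.  129.5] [350.8  95.2] [291.2  95. ] [351.8  -6.1] [291.   -6.3]
```

View pics/w3.png

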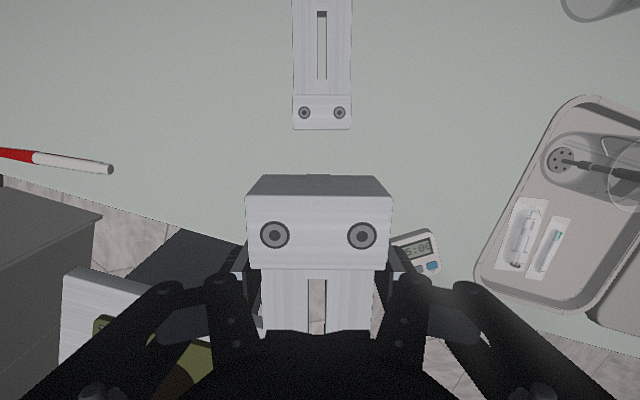

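```bash
python3 - <<'E'
import cv2,numpy as np
a=cv2.cvtColor(cv2.imread('pics/w3.png'),cv2.COLOR_BGR2LAB).astype(int)
for r in (115,60,15): print(r,'L:',a[r-2:r+3,286:300].mean(0)[:,[0,1]].round().astype(int).tolist(),'\nR:',a[r-2:r+3,345:359].mean(0)[:,[0,1]].round().astype(int).tolist())
print(a[120:140,310:335].mean(1)[:,[0,1]].round().astype(int).tolist()); print(a[86:104,310:316].mean(1)[:,[0,1]].round().astype(int).tolist())
E
```

```text
115 L: [[173, 126], [173, 126], [174, 126], [176, 125], [174, 126], [172, 126], [166, 126], [187, 128], [186, 129], [185, 129], [186, 129], [187, 128], [165, 129], [128, 128]] 
R: [[169, 129], [185, 129], [183, 128], [180, 129], [185, 128], [181, 128], [155, 126], [176, 125], [175, 126], [174, 126], [176, 126], [174, 126], [175, 126], [173, 126]]
60 L: [[173, 125], [173, 126], [171, 126], [171, 126], [171, 126], [172, 126], [170, 126], [161, 127], [176, 129], [173, 128], [175, 128], [175, 129], [175, 128], [175, 128]] 
R: [[176, 129], [176, 128], [177, 128], [177, 128], [173, 128], [163, 127], [172, 126], [172, 126], [171, 127], [172, 126], [172, 126], [172, 126], [172, 126], [171, 127]]
15 L: [[169, 126], [166, 126], [170, 126], [168, 126], [168, 126], [168, 126], [167, 128], [173, 129], [170, 128], [174, 128], [174, 129], [172, 128], [170, 128], [174, 129]] 
R: [[174, 128], [175, 129], [173, 129], [174, 128], [176, 129], [178, 128], [173, 127], [163, 126], [169, 125], [167, 126], [167, 126], [170, 126], [169, 126], [167, 126]]
[[181, 129], [183, 129], [182, 129], [180, 129], [180, 129], [181, 129], [179, 129], [181, 129], [181, 129], [144, 127], [168, 126], [176, 126], [175, 126], [174, 126], [174, 126], [175, 126], [174, 126], [174, 126], [174, 126], [175, 126]]
[[176, 128], [177, 128], [175, 129], [175, 129], [177, 129], [178, 129], [177, 128], [178, 129], [164, 128], [171, 128], [181, 128], [180, 128], [178, 129], [173, 129], [176, 129], [177, 129], [177, 128], [177, 129]]
```

```bash
python3 - <<'E'
from h import *
c=cam('wrist'); s=robot.state(); P=s['position']; a=psi(s); print(P,a)
def pr(x,y,yaw,z):
    cs,sn=np.cos(yaw),np.sin(yaw)
    for u,v,w in((65,30,0),(65,-30,0),(65,30,40),(65,-30,40),(31,30,40),(31,-30,40)):
        print(np.round(proj(c,(x+cs*u-sn*v,y+sn*u+cs*v,w+z)),1),end=' ')
    print()
pr(P[0]-22.9*np.cos(a),P[1]-22.9*np.sin(a),a,P[2]-4.8)
pr(516.8,-103,3.456,0)
im=cv2.cvtColor(cv2.imread('pics/w3.png'),cv2.COLOR_BGR2GRAY).astype(int)
for r in(205,260): print(r,im[r-1:r+2,238:254].mean(0).round().astype(int),im[r-1:r+2,384:400].mean(0).round().astype(int))
for cc in(300,340): print(cc,im[170:204,cc-5:cc+5].mean(1).round().astype(int),im[260:276,cc-5:cc+5].mean(1).round().astype(int))
E
```

```text
[ 401.24773424 -136.76001224  199.18546965] 0.316898859972956
[261. 173.] [374.2 173.1] [241.5 194.6] [393.3 194.7] [247.6 270.3] [387.2 270.5] 
[346.7 126.9] [295.6 126.7] [350.4 129.1] [292.6 128.9] [351.5  94.5] [291.9  94.4] 
205 [168 164 166 165 166 166 166 165 164 172 174 173 173 172 172 174] [173 172 171 175 169 172 172 169 163 167 164 164 167 167 166 165]
260 [ 73  74  72  75  71  70  73  75  74  34  20 185 169 168 169 169] [170 176 158  78  48  75  76  78  75  75  76  76  79  77  79  78]
300 [166 167 167 172 137  91  86  90  92  93  94  96  92  96  95  93  92  94
  95  96  95  95  95  94  90 120 164 172 174 172 173 172 172 173] [171 169 168 164 170 174 174 174 160 153 168 168 167 167 167 168]
340 [165 165 166 169 176 104  87  92  94  94  96  98  97  94  95  94  93  96
  95  94  94  95  94  95  92 105 143 176 176 174 172 172 172 172] [170 169 169 167 168 170 175 173 168 154 163 170 169 169 168 169]
```

```bash
python3 - <<'E'
from h import *
from scipy.optimize import least_squares
c=cam('wrist'); s=robot.state(); P=s['position']; T=R.from_rotvec(s['eef_rot'])
obs=[((65,30,40),(246.1,195.8)),((65,-30,40),(392.9,195.8)),((31,30,40),(249.4,268.8)),((31,-30,40),(385.6,268.8))]
def pt(p,X):
    # block in tool frame: tool x=block x, tool y=-block y, tool z=-block z
    X=np.array(X,float); b=R.from_euler('zy',[p[3]/50,p[4]/50])*R.from_euler('x',np.pi)
    return P+T.apply(b.apply(X)+[p[0],p[1],p[2]])
def res(p,pitch):
    p=np.r_[p,[0]*(5-len(p))]
    e=[proj(c,pt(p,X))-o for X,o in obs]
    e+=[np.r_[0,proj(c,pt(p,(65,0,0)))[1]-174.8]]
    return np.ravel(e)
for k in(4,5):
    r=least_squares(res,[-22.9,0,5,0,0][:k],args=(0,)); print(np.round(r.x,2),np.round(r.fun,1))
E
```

```text
[-24.31   0.18   8.35   0.29] [-0.8 -0.5 -0.6  0.4  1.2 -0.1  0.3  0.7  0.  -0.6]
[-24.56   0.18   8.     0.29  -0.37] [-0.7 -0.7 -0.7  0.2  1.1 -0.1  0.4  0.7  0.  -0.2]
```

```bash
python3 - <<'E'
from h import *
plan((576.1,-83.8,110,.32),(576.1,-83.8,40,.32))
E
```

```text
from [ 401.2 -136.8  199.2] 0.317 t 8.3
36.5 0.8 17.9 0 -0.001 -0.001; 36.5 0.9 17.9 0 -0.001 -0.001; 36.5 0.9 17.9 0 -0.001 -0.001; 36.5 0.9 17.9 0 -0.001 -0.001; 36.5 0.9 17.9 0 -0.001 -0.001; 0 0 35 0 0 0; 0 0 35 0 0 0
```

>>> send_rows --steps "20 1 8 0 0 0; 40 1 18 0 0 0; 40 1 18 0 0 0; 40 1 18 0 0 0; 30 0.4 18 0 0 -0.003; 12.5 0 10 0 0 0; 0 0 20 0 0 0; 0 0 20 0 0 0"

```text
time: 9.1
position: [576.8, -84.1, 69.2]
eef_rot: [-3.101, -0.501, -0.004]
force: [-1.1, -0.1, -4.0]
opening: 58.1
finger_force: 87.5
```

```bash
python3 - <<'E'
from h import *
robot.grab_frame('side')
plan((576.1,-83.8,34,.32))
s=robot.state(); print(np.round(R.from_rotvec(s['eef_rot']).as_matrix()[:,2],4),s['force'])
E
```

```text
from [573.9 -83.9  65.7] 0.32 t 9.15
2.2 0.7 31.7 -0.003 0.003 0
[-0.0036  0.0019 -1.    ] [-1.27889773  0.15656913 -5.60410356]
```

>>> send_rows --steps "0 0 12 0 0 0; 0 0 8 0 0 0; 0 0 5 -0.003 0.003 0; 0 0 0 0 0 0; 0 0 0 0 0 0"

```text
time: 9.65
position: [577.0, -85.2, 45.7]
eef_rot: [3.1, 0.497, 0.012]
force: [-0.2, 1.4, -3.4]
opening: 58.1
finger_force: 87.4
```

```bash
python3 - <<'E'
from h import *
for i in range(4):
    s=robot.state(); print(s['time'],np.round(s['position'],1),round(psi(s),4),np.round(s['force'],1)); robot.grab_frame('wrist')
plan((576.1,-83.8,34,.32))
E
```

```text
9.65 [577.  -85.2  45.7] 0.3178 [-0.2  1.4 -3.4]
9.7 [577.3 -85.3  45.8] 0.3178 [ 0.3  0.5 -3.2]
9.75 [577.4 -85.3  45.9] 0.3177 [ 0.4  0.3 -2.6]
9.8 [577.3 -85.3  45.8] 0.3177 [ 0.  -0.3 -2.8]
from [577.3 -85.3  45.7] 0.318 t 9.85
-0.7 -1.8 11.7 0.003 -0.007 -0.002
```

>>> send_rows --steps "-0.7 -1.8 5 0.003 -0.007 -0.002; 0 0 5 0 0 0; 0 0 2 0 0 0; 0 0 2 0 0 0; 0 0 0 0 0 0; 0 0 0 0 0 0"

```text
time: 10.45
position: [575.6, -83.7, 31.0]
eef_rot: [3.101, 0.5, -0.001]
force: [-0.4, 0.3, -3.6]
opening: 58.6
finger_force: 87.4
```

```bash
python3 - <<'E'
from h import *
save('side','s1.png')
plan((576.1,-83.8,28,.32)); s=robot.state(); print(np.round(R.from_rotvec(s['eef_rot']).as_matrix()[:,2],4),s['force'])
a=cv2.imread('pics/s1.png')[200:320,240:400];cv2.imwrite('pics/s1c.png',cv2.resize(a,None,fx=4,fy=4,interpolation=cv2.INTER_CUBIC))
E
```

```text
from [575.7 -83.7  31.1] 0.32 t 10.5
0.4 0.2 3.1 0 0.001 0
[-6.e-04 -2.e-04 -1.e+00] [ 0.06830163  0.56164535 -3.08804783]
```

View pics/s1c.png

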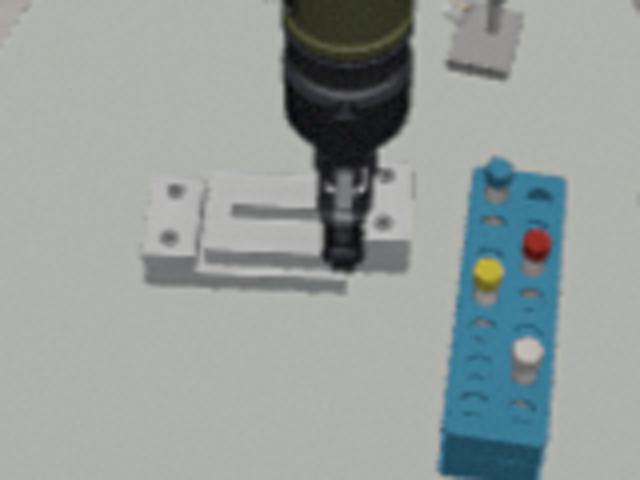

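>>> send_rows --steps "0.4 0.2 1 0 0 0; 0 0 1 0 0 0; 0 0 1 0 0 0; 0 0 0 0 0 0"

```text
time: 10.9
position: [575.9, -83.7, 28.0]
eef_rot: [3.101, 0.5, -0.002]
force: [0.1, 0.7, -4.1]
opening: 58.0
finger_force: 87.4
```

>>> send_rows --steps "0 0 1 0 0 0; 0 0 0.5 0 0 0; 0 0 0 0 0 0"

```text
time: 11.2
position: [575.9, -83.7, 26.5]
eef_rot: [-3.101, -0.5, 0.001]
force: [0.1, 0.7, -3.6]
opening: 58.5
finger_force: 87.4
```

>>> send_rows --steps "0 0 0.5 0 0 0; 0 0 0.5 0 0 0; 0 0 0.5 0 0 0; 0 0 0 0 0 0"

```text
time: 11.6
position: [576.0, -83.7, 25.0]
eef_rot: [3.101, 0.5, -0.001]
force: [0.9, 0.2, -2.6]
opening: 58.5
finger_force: 87.4
```

>>> send_rows --steps "0 0 0.5 0 0 0; 0 0 0.5 0 0 0; 0 0 0 0 0 0"

```text
time: 11.9
position: [576.1, -83.7, 24.8]
eef_rot: [3.101, 0.5, -0.0]
force: [-1.4, 0.4, 2.9]
opening: 57.9
finger_force: 88.1
```

>>> send_rows --steps "0 0 0 0 0 0; 0 0 0 0 0 0; 0 0 0 0 0 0; 0 0 -5 0 0 0; 0 0 -25 0 0 0; 0 0 -40 0 0 0; -30 0 -40 0 0 0; -40 0 -40 0 0 0" --grip 85

```text
time: 12.7
position: [515.1, -104.4, 171.7]
eef_rot: [3.1, 0.502, 0.003]
force: [1.0, -0.6, 0.3]
opening: 84.9
finger_force: 0.0
```

>>> send_rows --steps "-45 0 -20 0 0 0; -40 0 0 0 0 0; -20 0 0 0 0 0; 0 0 0 0 0 0"

```text
time: 13.1
position: [411.6, -137.6, 190.3]
eef_rot: [3.102, 0.497, -0.002]
force: [0.4, 0.7, 0.3]
opening: 85.3
finger_force: 0.0
```

```bash
sed -i 's/-65,65/-65,65/' h.py; python3 look.py base_block 517 -103 3.456 0 w4.png; python3 look.py block_1 552 -92 .314 20; python3 - <<'E'
import cv2
a=cv2.imread('pics/w4.png')[0:220,200:440];cv2.imwrite('pics/w4c.png',cv2.resize(a,None,fx=2.7,fy=2.7,interpolation=cv2.INTER_CUBIC))
E
```

```text
[ 411.59731621 -137.58675409  190.27334292] 0.31754069839792004
0.82 [317. 119.] 2466 [ 475. -117.   15.]
fit [ 506.452 -104.018    3.543] 2.399
[ 414.96123696 -137.46100274  190.16872364] 0.3191804546849977
0.67 [321.  49.] 5915 [ 540. -100.   35.]
fit [ 5.55818e+02 -8.99090e+01  3.06000e-01] 0.132
```

View pics/w4c.png

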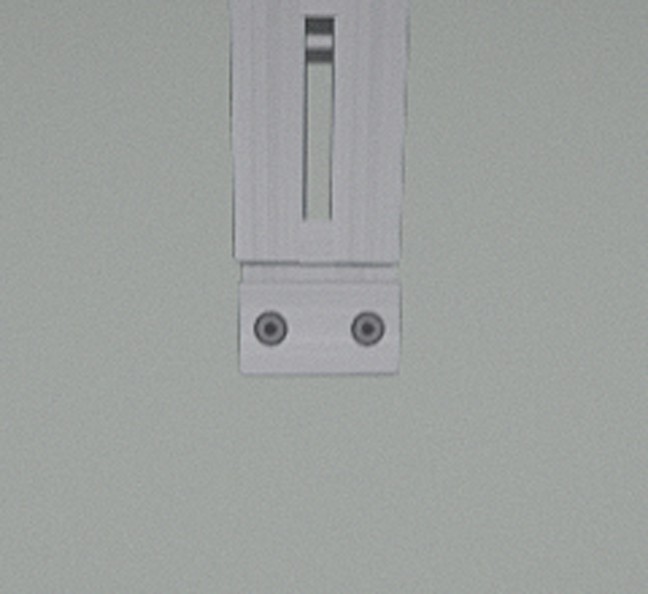

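```bash
python3 - <<'E'
from h import *
im0=robot.grab_frame('wrist'); c=cam('wrist'); s=robot.state(); print(s['position'])
im=cv2.cvtColor(im0,cv2.COLOR_RGB2LAB).astype(int)
print([ (r,int(v)) for r,v in zip(range(85,145),im[85:145,305:335,0].mean(1))])
for r in (125,115,90,60): print(r,[(k,int(v)) for k,v in zip(range(282,296),im[r-1:r+2,282:296,0].mean(0))],[(k,int(v)) for k,v in zip(range(342,356),im[r-1:r+2,342:356,0].mean(0))])
for col,r,z in((318,94,40),(318,96,40),(318,102,40),(318,104,40),(318,138,40)): print(r,np.round(at(c,(col,r),z),1))
E
```

```text
[ 415.69328162 -137.17575972  189.63156526]
[(85, 164), (86, 167), (87, 171), (88, 174), (89, 174), (90, 173), (91, 172), (92, 174), (93, 174), (94, 173), (95, 171), (96, 173), (97, 172), (98, 172), (99, 172), (100, 174), (101, 175), (102, 147), (103, 146), (104, 167), (105, 173), (106, 171), (107, 171), (108, 172), (109, 165), (110, 167), (111, 174), (112, 174), (113, 170), (114, 171), (115, 173), (116, 172), (117, 171), (118, 173), (119, 177), (120, 175), (121, 166), (122, 164), (123, 165), (124, 164), (125, 161), (126, 158), (127, 158), (128, 160), (129, 167), (130, 171), (131, 169), (132, 168), (133, 175), (134, 176), (135, 177), (136, 178), (137, 175), (138, 175), (139, 176), (140, 175), (141, 174), (142, 179), (143, 138), (144, 164)]
125 [(282, 169), (283, 169), (284, 171), (285, 172), (286, 169), (287, 141), (288, 177), (289, 179), (290, 176), (291, 181), (292, 177), (293, 92), (294, 102), (295, 129)] [(342, 178), (343, 174), (344, 175), (345, 173), (346, 181), (347, 168), (348, 167), (349, 171), (350, 169), (351, 171), (352, 170), (353, 169), (354, 169), (355, 167)]
115 [(282
[... 447 characters left out ...]
91, 174), (292, 170), (293, 169), (294, 173), (295, 174)] [(342, 173), (343, 173), (344, 171), (345, 170), (346, 168), (347, 143), (348, 170), (349, 171), (350, 168), (351, 169), (352, 166), (353, 169), (354, 169), (355, 166)]
60 [(282, 164), (283, 167), (284, 166), (285, 161), (286, 172), (287, 176), (288, 171), (289, 171), (290, 174), (291, 169), (292, 168), (293, 166), (294, 171), (295, 172)] [(342, 167), (343, 171), (344, 169), (345, 169), (346, 169), (347, 163), (348, 147), (349, 166), (350, 168), (351, 166), (352, 166), (353, 168), (354, 166), (355, 166)]
94 [ 500.1 -109.5   40. ]
96 [ 498.3 -110.1   40. ]
102 [ 493.  -111.8   40. ]
104 [ 491.3 -112.4   40. ]
138 [ 460.  -122.8   40. ]
```

```bash
python3 - <<'E'
from h import *
plan((531,268,190,1.81))
E
```

```text
from [ 415.7 -137.2  189.6] 0.321 t 13.35
21.6 -31.7 0 0 0 -0.135; 25.6 -28.5 0 0 0 -0.135; 29.2 -24.7 0 0 0 -0.135; 32.3 -20.6 0 0 0 -0.135; 34.8 -16 0 0 0 -0.135; 36.6 -11.2 0 0 0 -0.135; 37.8 -6.1 0 0 0 -0.135; 38.3 -1 0 0 0 -0.135
38.1 4.2 0 0 0 -0.135; 37.1 9.3 0 0 0 -0.135; 35.5 14.2 0 0 0 -0.135
```

>>> send_rows --steps "21.6 -31.7 0 0 0 -0.135; 25.6 -28.5 0 0 0 -0.135; 29.2 -24.7 0 0 0 -0.135; 32.3 -20.6 0 0 0 -0.135; 34.8 -16 0 0 0 -0.135; 36.6 -11 0 0 0 -0.135; 37.8 -6 0 0 0 -0.135; 38.3 -1 0 0 0 -0.135"

```text
time: 14.15
position: [500.0, 159.7, 189.0]
eef_rot: [-2.396, -2.032, 0.001]
force: [-0.3, -0.8, 0.3]
opening: 85.5
finger_force: 0.0
```

>>> send_rows --steps "38 4 0 0 0 -0.135; 37 9 0 0 0 -0.135; 35.5 14 0 0 0 -0.135; 0 0 0 0 0 0; 0 0 0 0 0 0; 0 0 0 0 0 0; 0 0 0 0 0 0"

```text
time: 14.85
position: [529.9, 266.4, 189.3]
eef_rot: [-1.948, -2.464, 0.002]
force: [0.1, -0.0, -0.5]
opening: 85.0
finger_force: 0.0
```

```bash
python3 look.py block_1 526 290 -1.33 0 w5.png; python3 - <<'E'
from h import *
c=cam('wrist'); s=robot.state(); print(np.round(R.from_rotvec(s['eef_rot']).as_matrix()[:,2],4),s['position'],psi(s))
def pr(x,y,yaw):
    cs,sn=np.cos(yaw),np.sin(yaw)
    for u,v,w in((65,30,40),(65,-30,40),(31,30,40),(31,-30,40),(-65,30,20),(-65,-30,20)):
        print(np.round(proj(c,(x+cs*u-sn*v,y+sn*u+cs*v,w)),1),end=' ')
    print()
pr(526.5,290,-1.33)
a=cv2.imread('pics/w5.png')[60:260,240:400];cv2.imwrite('pics/w5c.png',cv2.resize(a,None,fx=3,fy=3,interpolation=cv2.INTER_CUBIC))
E
```

```text
[529.90911573 266.38269543 189.27601983] 1.8035061257200349
0.85 [322. 158.] 6249 [531. 289.  15.]
fit [527.364 288.42   -1.313] 0.132
[-7.e-04 -3.e-04 -1.e+00] [530.10125424 266.34742181 189.58494867] 1.8033658668876436
[346.1 218.1] [291.6 218.5] [346.7 188.3] [290.5 188.8] [346.8  94.2] [289.1  94.7]
```

View pics/w5c.png

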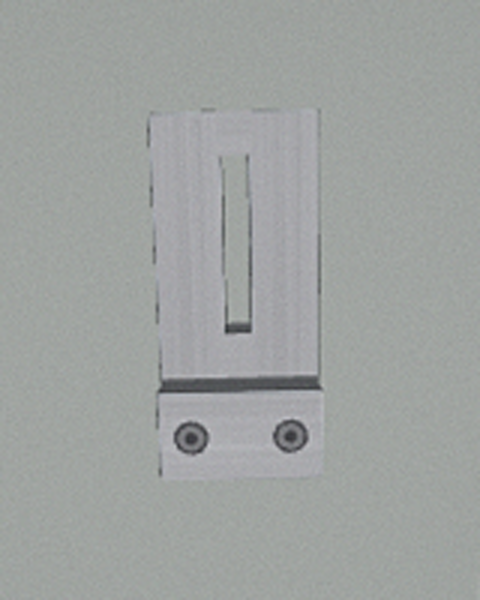

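```bash
python3 - <<'E'
from h import *
plan((533.3,267.3,18,1.827),(533.3,267.3,4,1.827),ns={0:5,1:2})
E
```

```text
from [530.1 266.3 189.6] 1.803 t 14.95
0 0.7 34.3 0 0 -0.005; 0 0.7 34.3 0 0 -0.005; 0 0.7 34.3 0 0 -0.005; 0 0.7 34.3 0 0 -0.005; 0 0.7 34.3 0 0 -0.005; 0 0 7 0 0 0; 0 0 7 0 0 0
```

>>> send_rows --steps "0 1 35 0 0 -0.008; 0 1 40 0 0 -0.008; 0 1 40 0 0 -0.008; 0.2 0.4 30 0 0 0; 0 0 20 0 0 0; 0 0 12 0 0 0; 0 0 8.5 0 0 0; 0 0 0 0 0 0"

```text
time: 15.75
position: [533.1, 267.9, 3.6]
eef_rot: [-1.917, -2.488, 0.002]
force: [-0.3, -0.5, 0.2]
opening: 85.3
finger_force: 0.0
```

>>> send_rows --steps "0 0 0 0 0 0; 0 0 0 0 0 0; 0 0 0 0 0 0; 0 0 0 0 0 0; 0 0 0 0 0 0; 0 0 0 0 0 0" --grip 55

```text
time: 16.35
position: [533.7, 268.5, 5.7]
eef_rot: [1.917, 2.489, 0.001]
force: [-2.2, -0.2, 6.9]
opening: 57.4
finger_force: 93.7
```

```bash
python3 - <<'E'
from h import *
s=robot.state(); P=s['position'][:2]; y=-1.315
print('off',(P-[527.7,288.6])@[np.cos(y),np.sin(y)],(P-[527.7,288.6])@[-np.sin(y),np.cos(y)],psi(s)-np.pi-y,s['position'])
plan((533,267,150,1.827),(495,-115,140,.315),(495,-115,85,.315))
E
```

```text
off 20.93052684931937 0.7635698930559193 0.0022669859607220566 [533.73448114 268.54370347   5.71872304]
from [533.7 268.5   5.7] 1.829 t 16.35
-0.3 -0.2 -36.1 0 0 0; -0.3 -0.3 -36.1 0 0 0; -0.3 -0.3 -36.1 0 0 0; -0.3 -0.3 -36.1 0 0 0; -32.7 -12.1 0.9 0 0 0.137; -34.1 -7.5 0.9 0 0 0.137; -34.8 -2.8 0.9 0 0 0.137; -34.8 2 0.9 0 0 0.137
-34.2 6.7 0.9 0 0 0.137; -33 11.4 0.9 0 0 0.137; -31.1 15.8 0.9 0 0 0.137; -28.7 19.9 0.9 0 0 0.137; -25.7 23.6 0.9 0 0 0.137; -22.2 26.9 0.9 0 0 0.137; -18.3 29.7 0.9 0 0 0.137; 0 0 27.5 0 0 0
0 0 27.5 0 0 0
```

>>> send_rows --steps "0 0 -10 0 0 0; 0 0 -30 0 0 0; 0 0 -40 0 0 0; 0 0 -40 0 0 0; -20 -7 -30 0 0 0.08; -34 -10 -5 0 0 0.137; -35 -5 0 0 0 0.137; -35 0 0 0 0 0.137"

```text
time: 17.15
position: [520.7, 140.8, 159.9]
eef_rot: [2.469, 1.942, 0.0]
force: [0.7, 0.2, -4.7]
opening: 57.7
finger_force: 93.5
```

```bash
python3 - <<'E'
from h import *
plan((497.3,-109.3,140,.317),(497.3,-109.3,90,.317))
E
```

```text
from [520.7 140.8 159.9] 1.333 t 17.15
-31.1 4.5 2.5 0 0 0.127; -30.2 8.4 2.5 0 0 0.127; -28.9 12.2 2.5 0 0 0.127; -27.2 15.8 2.5 0 0 0.127; -24.9 19.1 2.5 0 0 0.127; -22.3 22.1 2.5 0 0 0.127; -19.4 24.7 2.5 0 0 0.127; -16.1 27 2.5 0 0 0.127
0 0 25 0 0 0; 0 0 25 0 0 0
```

>>> send_rows --steps "-31 4.5 2.5 0 0 0.127; -30 8.4 2.5 0 0 0.127; -29 12.2 2.5 0 0 0.127; -27 16 2.5 0 0 0.127; -25 19 2.5 0 0 0.127; -22 22 2.5 0 0 0.127; -19.4 24.7 2.5 0 0 0.127; -16 27 2.5 0 0 0.127"

```text
time: 17.95
position: [498.7, -109.0, 139.3]
eef_rot: [3.102, 0.495, -0.001]
force: [0.8, 0.9, -4.6]
opening: 57.6
finger_force: 93.6
```

>>> send_rows --steps "0 0 15 0 0 0; 0 0 20 0 0 0; 0 0 15 0 0 0; 0 0 0 0 0 0; 0 0 0 0 0 0; 0 0 0 0 0 0"

```text
time: 18.55
position: [500.2, -107.9, 90.1]
eef_rot: [3.1, 0.504, 0.002]
force: [0.4, -0.0, -4.9]
opening: 57.6
finger_force: 93.4
```

```bash
python3 - <<'E'
from h import *
s=robot.state(); print(np.round(R.from_rotvec(s['eef_rot']).as_matrix()[:,2],4))
plan((497.3,-109.3,53,.317),ns={0:3})
save('wrist','w6.png')
E
```

```text
[ 1.2e-03 -6.0e-04 -1.0e+00]
from [ 500.2 -107.9   90.1] 0.322 t 18.55
-1.1 0.1 12.4 0 0 0.002; -1.1 0.1 12.4 0 0 0.002; -1.1 0.2 12.4 0 0 0.002
```

View pics/w6.png

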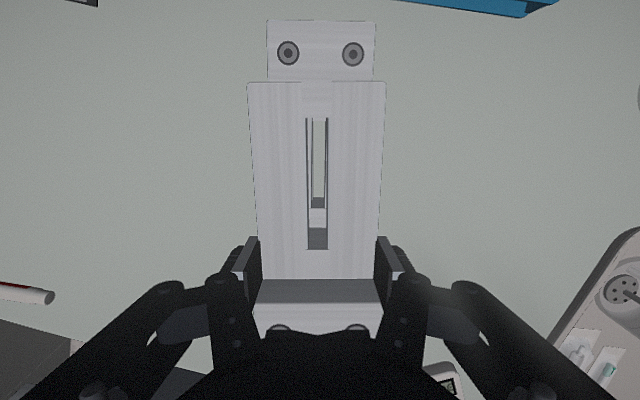

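```bash
python3 - <<'E'
from h import *
c=cam('wrist'); s=robot.state(); P=s['position'];print(P)
im=cv2.cvtColor(cv2.imread('pics/w6.png'),cv2.COLOR_BGR2LAB).astype(int)[:,:,0]
def edge(v,o): g=np.abs(np.diff(v)); return o+np.argsort(g)[-3:]+1
print('far row',edge(im[8:32,310:330].mean(1),8),'end row',edge(im[68:95,280:300].mean(1),68))
for r in (30,45,70): print(r,'L',edge(im[r-2:r+3,258:276].mean(0),258),'R',edge(im[r-2:r+3,366:384].mean(0),366))
for r in (95,130,180): print(r,'L',edge(im[r-2:r+3,240:262].mean(0),240),'R',edge(im[r-2:r+3,370:395].mean(0),370))
u=np.array([np.cos(.317),np.sin(.317)]);w=np.array([-u[1],u[0]])
O=np.array([554.3,-90.8])
for n,p,z in(('far',(320.5,20),60),('s30L',(267.5,30),60),('s30R',(374.5,30),60),('s70L',(268,70),60),('s70R',(373,70),60)):
    X=at(c,p,z)[:2]-O; print(n,X@u,X@w)
for n,p,z in(('end',(320,82),P[2]-5.7+20),('L95',(248,95),P[2]-5.7+20),('R95',(385,95),P[2]-5.7+20)):
    X=at(c,p,z)[:2]-P[:2]; print(n,X@u,X@w)
E
```

```text
[ 500.26532616 -107.89456138   90.16596261]
far row [20 22 21] end row [82 81 83]
30 L [268 267 266] R [374 377 375]
45 L [265 266 267] R [373 376 374]
70 L [269 267 268] R [373 372 374]
95 L [249 248 247] R [386 385 387]
130 L [252 249 250] R [383 385 384]
180 L [252 253 254] R [379 382 381]
far 64.30664062499707 -0.36637884164005846
s30L 59.35222407838833 28.445852882058798
s30R 59.65848664237325 -29.79979348063654
s70L 39.08022143070279 29.003635349847528
s70R 39.39184173415178 -30.142912468661514
end 85.61740404473876 -0.6077816752070473
L95 80.29644034231589 30.16153518090492
R95 80.59561563827766 -28.45139935324709
```

```bash
python3 - <<'E'
from h import *
plan((497.2,-110.6,53,.317),ns={0:3})
E
```

```text
from [ 500.3 -107.9   90.2] 0.322 t 18.6
-1.3 0.5 12.4 0 0 0.002; -1.3 0.5 12.4 0 0 0.002; -1.3 0.5 12.4 0 0 0.002
```

>>> send_rows --steps "-2 0.8 8 0 0 0.002; -1.9 0.8 8 0 0 0.002; 0 0 10 0 0 0; 0 0 6 0 0 0; 0 0 4 0 0 0; 0 0 0 0 0 0; 0 0 0 0 0 0; 0 0 0 0 0 0"

```text
time: 19.4
position: [496.5, -110.6, 53.3]
eef_rot: [3.102, 0.497, -0.0]
force: [0.4, 0.1, -5.3]
opening: 57.2
finger_force: 93.5
```

```bash
python3 - <<'E'
from h import *
plan((497.2,-110.6,48,.317),ns={0:3})
s=robot.state();print(s['force'],np.round(R.from_rotvec(s['eef_rot']).as_matrix()[:,2],4))
E
```

```text
from [ 496.5 -110.6   53.3] 0.318 t 19.4
0.2 0.1 1.8 0 0 0; 0.2 0.1 1.8 0 0 0; 0.2 0.1 1.8 0 0 0
[ 0.41829304  0.09133508 -5.2633352 ] [ 0.e+00 -3.e-04 -1.e+00]
```

>>> send_rows --steps "0.6 0 2 0 0 0; 0 0 2 0 0 0; 0 0 1.5 0 0 0; 0 0 0.7 0 0 0; 0 0 0.5 0 0 0; 0 0 0.5 0 0 0; 0 0 0 0 0 0"

```text
time: 20.1
position: [496.6, -110.3, 46.0]
eef_rot: [3.102, 0.497, -0.001]
force: [-1.1, -0.7, -2.6]
opening: 57.9
finger_force: 94.3
```

>>> send_rows --steps "0 0 0.5 0 0 0; 0 0 0.5 0 0 0; 0 0 0 0 0 0"

```text
time: 20.4
position: [496.7, -110.3, 45.8]
eef_rot: [3.102, 0.497, -0.0]
force: [-1.9, -0.0, 4.7]
opening: 57.4
finger_force: 96.4
```

>>> send_rows --steps "0 0 0 0 0 0; 0 0 0 0 0 0; 0 0 0 0 0 0; 0 0 -5 0 0 0; 0 0 -25 0 0 0; 0 0 -40 0 0 0; 0 0 -40 0 0 0; 0 0 -40 0 0 0" --grip 85

```text
time: 21.2
position: [496.6, -110.3, 196.7]
eef_rot: [3.102, 0.497, -0.001]
force: [0.4, -0.0, -0.6]
opening: 85.6
finger_force: 0.0
```

>>> send_rows --steps "-20 0 -20 0 0 0; -10 0 0 0 0 0; 0 0 0 0 0 0; 0 0 0 0 0 0; 0 0 0 0 0 0"

```text
time: 21.7
position: [467.9, -119.4, 213.5]
eef_rot: [-3.101, -0.497, 0.004]
force: [0.1, 0.1, -0.8]
opening: 85.3
finger_force: 0.0
```

```bash
python3 - <<'E'
from h import *
im0=save('wrist','w7.png'); c=cam('wrist'); s=robot.state(); print(s['position'],psi(s))
u=np.array([np.cos(.317),np.sin(.317)]);w=np.array([-u[1],u[0]])
O=np.array([517.2,-102.85])  # expected third origin
im=cv2.cvtColor(im0,cv2.COLOR_RGB2LAB).astype(int)[:,:,0]
def gr(v,o):
    g=np.diff(v); i=np.argsort(-np.abs(g))[:4]; return sorted([(int(o+k+1),int(g[k])) for k in i])
def P(a,b,z): return np.round(proj(c,(*(O+a*u+b*w),z)),1)
# expected: third's corners
for n,a,b,z in(('plainL',65,30,60),('plainR',65,-30,60),('innerstep',-31,0,80),('nearstep',-65,0,80),('s2 inner',70,0,60),('s2 far',104,0,60),('nearL',-65,30,80),('nearR',-65,-30,80)): print(n,P(a,b,z))
cc=int(P(65,18,60)[0]); r0=int(P(104,18,60)[1])-10; r1=int(P(65,18,60)[1])+15
v=im[max(r0,0):r1,cc-6:cc+6].mean(1); print('col',cc,'rows',gr(v,max(r0,0)),[int(x) for x in v])
for a,z in((90,60),(50,60),(0,60),(-48,80)):
    L=P(a,30,z);Rr=P(a,-30,z); r=int(L[1])
    if r<2: continue
    print(a,'exp',L,Rr,'L',gr(im[r-2:r+3,int(L[0])-8:int(L[0])+8].mean(0),int(L[0])-8),'R',gr(im[r-2:r+3,int(Rr[0])-8:int(Rr[0])+8].mean(0),int(Rr[0])-8))
for q in ('clamp_foot','clamp_post','post_clamp'):
    for d in robot.pinpoint('wrist',q): print(q,round(d['score'],2),d['point'],at(c,d['point'],104 if q=='clamp_post' else 0))
E
```

```text
[ 468.0057886  -119.39309239  213.56967165] 0.3181240569532654
plainL [286.4  62.9]
plainR [349.   62.9]
innerstep [317.5 165.6]
nearstep [317.4 198.5]
s2 inner [317.7  57.2]
s2 far [317.7  17.1]
nearL [288.  198.5]
nearR [346.9 198.6]
col 298 rows [(45, 46), (58, -61), (61, 70), (65, 37)] [157, 158, 157, 158, 158, 158, 158, 158, 159, 160, 153, 145, 164, 164, 163, 164, 165, 163, 164, 166, 164, 166, 168, 155, 126, 119, 123, 122, 113, 105, 104, 102, 108, 118, 120, 122, 107, 125, 172, 169, 166, 164, 164, 167, 165, 163, 163, 170, 170, 157, 131, 70, 74, 88, 158, 170, 160, 134, 172, 168, 167, 167, 168, 167, 166, 168, 167, 168, 168, 169]
90 exp [285.6  34. ] [349.8  34. ] L [(286, -56), (287, 56), (288, 3), (291, 3)] R [(343, 31), (344, 27), (349, -9), (350, -9)]
50 exp [286.8  79.6] [348.5  79.6] L [(287, -18), (288, 22), (290, 2), (292, -3)] R [(342, 3), (347, -4), (348, -7), (349, 4)]
0 exp [288.2 131.9] [346.9 132. ] L [(283, -1), (284, 1), (289, -9), (290, 13)] R [(341, 2), (346, -4), (347, -22), (348, 22)]
-48 exp [287.5 182.3] [347.4 182.4] L [(286, 2), (289, 5), (290, 2), (294, -23)] R [(341, -38), (343, 70), (348, -30), (349, 32)]
clamp_foot 0.27 [317.2, 96.3] [552.06428994 -90.73815953   0.        ]
```

```bash
python3 - <<'E'
from h import *
plan((585,115,260,.2))
E
```

```text
from [ 468.3 -119.5  214. ] 0.318 t 21.9
30.7 -31 -7.7 0 0 0.02; 30.1 -31.6 -7.7 0 0 0.02; 29.5 -32.2 -7.7 0 0 0.02; 28.8 -32.8 -7.7 0 0 0.02; 28.2 -33.4 -7.7 0 0 0.02; 27.5 -33.9 -7.7 0 0 0.02
```

>>> send_rows --steps "31 -31 -8 0 0 0.02; 30 -32 -8 0 0 0.02; 29.5 -32 -8 0 0 0.02; 29 -33 -8 0 0 0.02; 28 -33 -8 0 0 0.02; 27.5 -34 -8 0 0 0.02; 0 0 0 0 0 0; 0 0 0 0 0 0"

```text
time: 22.7
position: [585.6, 115.8, 261.9]
eef_rot: [3.125, 0.313, -0.003]
force: [0.1, 0.6, 0.5]
opening: 85.3
finger_force: 0.0
```

```bash
cat > clamp.py <<'E'
from h import *
import sys
im=save('wrist',sys.argv[1]); c=cam('wrist'); s=robot.state(); print(s['time'],s['position'],psi(s))
for q,z in (('clamp_foot',0),('clamp_post',104),('post_clamp',0)):
    for d in robot.pinpoint('wrist',q): print(q,round(d['score'],2),np.round(d['point'],1),np.round(at(c,d['point'],z),1))
for d in robot.outline_of('wrist','post_clamp'):
    m=d['pixels'].astype(np.uint8); r,cc=np.where(m); print(d['score'],m.sum(),r.min(),r.max(),cc.min(),cc.max())
    if d['score']>.4 :
        h=cv2.convexHull(np.argwhere(m)[:,::-1].astype(np.int32)); print(cv2.approxPolyDP(h,2.5,True)[:,0].tolist())
        for k in range(r.min(),r.max(),4):
            print(k,''.join('#' if v else '.' for v in m[k,cc.min():cc.max()+1:2]))
E
python3 clamp.py w8.png
```

```text
22.75 [585.06294602 114.73279951 261.89122248] 0.19822578046485356
clamp_foot 0.93 [314.  149.5] [602.6 123.7   0. ]
clamp_post 0.97 [312.  151.5] [614.5 126.8 104. ]
clamp_post 0.35 [469.9 290.6] [484.1 -98.5 104. ]
post_clamp 0.92 [313.2 148.2] [604.1 125.2   0. ]
0.62 1836 129 181 294 339
[[338, 133], [337, 160], [332, 175], [306, 181], [294, 161], [298, 130]]
129 ...###.................
133 ..#####################
137 ..#####################
141 ..#####################
145 ..#####################
149 .######################
153 .#####################.
157 .#####################.
161 ######################.
165 ..###################..
169 ....#################..
173 ......##############...
177 .....####.......###....
```

```bash
python3 - <<'E'
from h import *
c=cam('wrist')
# triangulate post & foot
for q in('clamp_post','clamp_foot'):
    rs=[]
    for n in('wrist','side','scene'):
        robot.grab_frame(n); cc=cam(n)
        ds=[d for d in robot.pinpoint(n,q) if d['score']>.5]
        if ds: o,d=ray(cc,ds[0]['point']); d/=np.linalg.norm(d); rs.append((n,o,d)); z=104 if q=='clamp_post' else 0; print(q,n,round(ds[0]['score'],2),np.round(at(cc,ds[0]['point'],z),1))
    A=sum(np.eye(3)-np.outer(d,d) for n,o,d in rs); b=sum((np.eye(3)-np.outer(d,d))@o for n,o,d in rs)
    if len(rs)>1: print(q,'tri',np.round(np.linalg.solve(A,b),1))
im=cv2.cvtColor(cv2.imread('pics/w8.png'),cv2.COLOR_BGR2GRAY)
lsd=cv2.createLineSegmentDetector()
sub=cv2.resize(im[110:200,270:360],None,fx=4,fy=4,interpolation=cv2.INTER_CUBIC)
L=lsd.detect(sub)[0][:,0]/4+[270,110,270,110]
for l in L:
    a=at(c,l[:2],12);b=at(c,l[2:],12); d=b-a; n=np.hypot(d[0],d[1])
    if n>11: print(np.round(l,1),np.round(a[:2],1),np.round(b[:2],1),'len',round(n,1),'ang',round(np.arctan2(d[1],d[0])%np.pi,3))
E
```

```text
clamp_post wrist 0.94 [609.6 129.2 104. ]
clamp_post side 0.63 [610.7 125.7 104. ]
clamp_post scene 0.74 [ 310.5 -331.3  104. ]
clamp_post tri [ 516.    69.8 -147.4]
clamp_foot wrist 0.97 [605.3 123.6   0. ]
clamp_foot side 0.76 [614.8 109.5   0. ]
clamp_foot scene 0.59 [615.  147.4   0. ]
clamp_foot tri [609.6 124.7   4.4]
[311.4 139.9 321.3 144.8] [616.3 128.8] [612.4 114.2] len 15.1 ang 1.31
[314.2 130.2 340.1 132.9] [629.9 127.5] [633.2  92.3] len 35.4 ang 1.664
[334.6 168.1 322.2 163.5] [584.2  89.3] [587.3 107.8] len 18.7 ang 1.408
[332.  174.2 322.2 170.5] [574.9  91. ] [577.4 105.7] len 14.9 ang 1.403
[296.7 146.4 297.  133.3] [603.7 146.9] [621.3 149.6] len 17.8 ang 0.152
[309.2 143.4 305.7 150.7] [611.1 130.8] [600.3 133.7] len 11.2 ang 2.88
```

```bash
python3 - <<'E'
from h import *
plan((608,123,160,.1))
E
```

```text
from [585.5 114.9 262.7] 0.198 t 23.55
7.9 -1.2 34.2 0 0 0.033; 7.9 -1.4 34.2 0 0 0.033; 7.8 -1.7 34.2 0 0 0.033
```

>>> send_rows --steps "8 -1.2 25 0 0 0.033; 8 -1.4 30 0 0 0.033; 7.7 -1.7 30 0 0 0.033; 0 0 17.5 0 0 0; 0 0 0 0 0 0; 0 0 0 0 0 0; 0 0 0 0 0 0"

```text
time: 24.25
position: [613.1, 97.7, 161.8]
eef_rot: [-3.11, -0.228, 0.001]
force: [-0.3, -0.6, -0.1]
opening: 84.9
finger_force: 0.0
```

```bash
cat > cl2.py <<'E'
from h import *
import sys
save('wrist',sys.argv[1]); c=cam('wrist'); s=robot.state(); print(s['position'],psi(s))
for i in range(2):
  if i: robot.grab_frame('wrist')
  for q,z in (('clamp_foot',0),('clamp_post',104)):
    for d in robot.pinpoint('wrist',q)[:1]: print(q,round(d['score'],2),np.round(d['point'],1),np.round(at(c,d['point'],z),1))
P=s['position']
print('post118',proj(c,(610,126,118)),'post76',proj(c,(610,126,76)),'footc',proj(c,(607,120,12)),'tcp',proj(c,P))
im=cv2.cvtColor(cv2.imread('pics/'+sys.argv[1]),cv2.COLOR_BGR2GRAY)
sub=cv2.resize(im[90:310,230:410],None,fx=3,fy=3,interpolation=cv2.INTER_CUBIC)
L=cv2.createLineSegmentDetector().detect(sub)[0][:,0]/3+[230,90,230,90]
for l in L:
    if np.hypot(l[2]-l[0],l[3]-l[1])>14:
        a=at(c,l[:2],12);b=at(c,l[2:],12); d=b-a; n=np.hypot(d[0],d[1])
        print(np.round(l,1),np.round(a[:2],1),np.round(b[:2],1),'len',round(n,1),'ang',round(np.arctan2(d[1],d[0])%np.pi,3))
E
python3 cl2.py w9.png
```

```text
[613.1548052   97.74464939 161.99131614] 0.1464520734727323
clamp_foot 0.65 [301.2 183.1] [606.1 119.1   0. ]
clamp_post 0.59 [282.7 208.9] [611.9 125.6 104. ]
clamp_foot 0.79 [297.9 179.9] [609.2 123.2   0. ]
clamp_post 0.64 [282.8 206.4] [613.9 125.7 104. ]
post118 [279.00648206 217.92485249] post76 [286.65569419 199.79291597] footc [299.62306056 184.97678846] tcp [317.73998519 249.02545085]
[233.7 246.9 236.  270.3] [522.3 185.8] [492.  181.3] len 30.7 ang 0.148
[236.2 277.6 230.4 291.6] [482.  180.4] [461.2 186.3] len 21.6 ang 2.863
[399.3 277.3 399.9 261.4] [513.8 -10.2] [534.4  -6. ] len 21.0 ang 0.202
[400.3 261.3 401.7 246. ] [534.6  -6.4] [553.9  -3.5] len 19.5 ang 0.148
[409.8 301.9 398.9 277.5] [482.4 -30.6] [513.5  -9.7] len 37.4 ang 0.59
[326.5 164.5 273.2 161.7] [633.2  95.1] [627.7 150.6] len 55.8 ang 1.67
[273.5 159.9 326.5 162.6] [629.6 150.4] [635.1  95.4] len 55.3 ang 1.67
[273.1 211.2 282.4 192.4] [572.9 145.1] [596.  137.3] len 24.4 ang 2.816
[326.3 178.5 327.  194.4] [618.3  93. ] [601.1  89.5] len 17.5 ang 0.203
[272.  193.1 271.8 164.4] [593.4 148.4] [624.7 151.7] len 31.4 ang 0.106
```

```bash
python3 - <<'E'
from h import *
s=robot.state(); print(s['time'],np.round(s['qpos'],3),np.round(s['joint_velocities'],3),s['position'])
plan((612,126,160,.1))
E
```

```text
24.55 [ 0.146  0.457 -0.025  1.09   0.023  3.141] [-0.     0.003 -0.006 -0.002  0.001 -0.001] [612.49056664  97.51708271 161.03557307]
from [612.5  97.5 161. ] 0.146 t 24.55
3.7 -28.2 1.7 -0.023 0.001 0.046
```

>>> send_rows --steps "1 -7 0 -0.006 0 -0.04; 1 -7 0 -0.006 0 -0.04; 1 -7 0 -0.006 0 -0.04; 1 -7 0 -0.005 0 -0.034; 0 0 0 0 0 0; 0 0 0 0 0 0; 0 0 0 0 0 0"

```text
time: 25.25
position: [610.3, 125.4, 160.6]
eef_rot: [-3.106, -0.469, -0.0]
force: [-1.0, -0.4, -0.0]
opening: 85.0
finger_force: 0.0
```

```bash
python3 cl2.py w10.png;  python3 - <<'E'
from h import *
s=robot.state(); print(np.round(s['qpos'],3),np.round(R.from_rotvec(s['eef_rot']).as_matrix()[:,2],4))
im=cv2.cvtColor(cv2.imread('pics/w10.png'),cv2.COLOR_BGR2GRAY)
for r in range(190,262,5): print(r,' '.join('%3d'%v for v in im[r-1:r+2,285:351:2].mean(0)))
E
```

```text
[610.3404688  125.30382881 160.60846609] 0.2996800749438569
clamp_foot 0.6 [320.3 186.1] [604.6 120.6   0. ]
clamp_post 0.82 [318.2 209.4] [613.4 125.8 104. ]
clamp_foot 0.88 [320.4 182. ] [609.1 121.8   0. ]
clamp_post 0.68 [317.6 212.7] [610.8 125.5 104. ]
post118 [316.53284503 220.50387516] post76 [316.77129741 201.74984155] footc [321.57559746 187.06896461] tcp [317.54318592 249.07323038]
[233.7 247.3 236.  270.6] [509.7 194.2] [480.8 185.2] len 30.3 ang 0.302
[399.3 271.  401.7 245.7] [536.9   2.8] [568.2  12.5] len 32.8 ang 0.302
[410.  301.8 402.7 286.4] [501.  -25.8] [518.6  -9. ] len 24.3 ang 0.762
[300.2 158.5 351.8 169. ] [629.6 150.2] [634.9  95.8] len 54.7 ang 1.669
[303.7 195.6 314.7 176.8] [592.2 135.5] [615.5 130.3] len 23.8 ang 2.921
[336.6 225.9 321.9 220.9] [569.4  90.7] [570.2 108.1] len 17.4 ang 1.522
[ 0.202  0.462 -0.017  1.092  0.     3.044] [ 1.e-04  3.e-04 -1.e+00]
190 161 160 160 163 134 131 129 128 131 128 131  73 121 133 113 101 103 114 137 130 109  78 131 126 130 129 127 130 129 131 129 127 163
195 159 161 162 160 135 140 128 114 118 124 100 134 131  77 
[... 1143 characters left out ...]
 161 161 162 160 159
240 161 162 159 161 159 162 159 160 159 159 160 160 161 160 161 159 162 159 160 160 160 162 160 164 162 159 159 161 160 160 161 162 163
245 160 160 158 161 160 161 161 161 161 160 158 160 160 160 161 161 159 157 159 159 159 158 162 162 160 161 161 161 162 161 160 160 160
250 161 159 161 161 159 158 160 159 161 158 160 161 158 163 160 161 160 160 160 162 162 161 161 161 159 160 159 161 159 162 160 160 161
255 159 161 160 162 160 163 161 161 163 162 162 160 161 161 159 162 160 161 160 160 160 161 160 163 161 160 161 159 162 158 162 158 159
260 161 161 160 161 159 161 158 162 160 161 162 162 160 159 159 161 159 161 161 162 160 160 159 160 161 162 162 161 161 162 161 159 159
```

```bash
python3 - <<'E'
from h import *
c=cam('wrist')
C=np.array([607.5,120.6]);x=np.array([np.cos(.1),np.sin(.1)]);y=np.array([-x[1],x[0]])
for p in((292.5,190),(348.5,190),(292,195),(347.5,195),(290.5,200),(346,200),(345,205),(300.2,158.5)):
    X=at(c,p,12)[:2]-C; print(p,np.round([X@x,X@y],1))
print('post',[(np.array(at(c,(316.5,217.5),118)[:2])-C)@v for v in(x,y)], [(np.array(at(c,(316.5,203),90)[:2])-C)@v for v in(x,y)],at(c,(316.5,217.5),118))
for n in('side',):
    robot.grab_frame(n); cc=cam(n)
    for d in robot.outline_of(n,'post_clamp'):
        if d['score']>.4:
            m=d['pixels'].astype(np.uint8); h=cv2.convexHull(np.argwhere(m)[:,::-1].astype(np.int32)); print(d['score'],cv2.approxPolyDP(h,1.5,True)[:,0].tolist())
    for u,v in((23,29),(23,-29),(-23,-29),(-23,29)): print(np.round(proj(cc,(*(C+u*x+v*y),0)),1),end=' ')
    print('rod',proj(cc,(611.9,126.4,118)),proj(cc,(611.9,126.4,12)))
plan((612,126.2,86,.3))
E
```

```text
(292.5, 190) [-9.8 29.1]
(348.5, 190) [  2.  -29.3]
(292, 195) [-15.4  28.7]
(347.5, 195) [ -3.6 -29.6]
(290.5, 200) [-21.3  29.3]
(346, 200) [ -9.4 -29.3]
(345, 205) [-15.2 -29.5]
(300.2, 158.5) [25.  27.2]
post [np.float64(5.26172702916262), np.float64(5.549284151078029)] [np.float64(6.526756421341571), np.float64(5.94722068764723)] [612.18143631 126.64685703 118.        ]
0.81 [[364, 220], [352, 217], [350, 201], [351, 194], [366, 180], [368, 182], [371, 206], [368, 217]]
[370.4 205.4] [366.7 220.1] [351.  216.9] [355.2 202.4] rod [366.00852096 181.9807125 ] [363.17213372 207.41115189]
from [610.4 125.4 160.6] 0.3 t 25.65
0.9 -0.2 37.3 0 0 0; 0.9 -0.2 37.3 0 0 0
```

>>> send_rows --steps "1 -0.3 15 0 0 0; 0.8 -0.2 25 0 0 0; 0 0 20 0 0 0; 0 0 14.5 0 0 0; 0 0 0 0 0 0; 0 0 0 0 0 0" --grip 40 --force 30

```text
time: 26.25
position: [611.9, 126.5, 86.2]
eef_rot: [-3.106, -0.469, 0.0]
force: [-0.3, -0.2, 0.5]
opening: 40.0
finger_force: 0.0
```

```bash
python3 - <<'E'
from h import *
s=robot.state(); print(s['position'],psi(s),s['opening'],s['force'],np.round(R.from_rotvec(s['eef_rot']).as_matrix()[:,2],4))
im0=save('wrist','w11.png');c=cam('wrist'); P=s['position']
im=cv2.cvtColor(im0,cv2.COLOR_RGB2GRAY)
T=R.from_rotvec(s['eef_rot'])
for z in (0,-15,-30): print('axis',z,proj(c,P+T.apply([0,0,z])),'L',proj(c,P+T.apply([0,-20,z])),'Rr',proj(c,P+T.apply([0,20,z])))
for r in range(200,290,6): print(r,' '.join('%3d'%v for v in im[r-1:r+2,262:376:3].mean(0)))
E
```

```text
[611.86958143 126.52095232  86.23867093] 0.29997482682131815 40.03183625924449 [-0.26714107 -0.19122873  0.54324422] [-3.e-04  2.e-04 -1.e+00]
axis 0 [317.42682757 249.56290575] L [281.69886583 249.50860778] Rr [353.17028943 249.58083162]
axis -15 [317.38165828 263.46746328] L [278.11668932 263.39683396] Rr [356.66543234 263.48294451]
axis -30 [317.32655158 280.41926989] L [273.75370586 280.32448839] Rr [360.92267837 280.42920289]
200 165 166 166 167 164 167 165 165 165 125 135 133 135 137 135 135 135 137 119 123 136 132 134 135 135 131 135 134 132 132 136 134 137 131 168 168 164 166
206 166 167 167 165 165 166 168 167 168 131 135 134 133 132 135 133 134  81  86  86  84 134 133 134 131 133 132 134 133 133 134 134 130 148 164 167 165 166
212 165 167 165 166 165 166 167 165 165 133 132 132 132 133 133 133  94  73  73  77  82 138 131 131 134 133 132 133 133 133 132 132 132 165 165 166 165 163
218 164 163 166 165 166 166 165 167 138 133 131 133 133 134 135  68  92 138 125  88  71  72  74 119 133 132 134 132 131 133 133 132 148 163 165 165 164 166
224 164 166 166 164 164 164 165 166 132 1
[... 974 characters left out ...]
  83  82  87 147 148 148 148 171 179 169 159 160  35  35  35  33  49  76  69
266  76  75  37  34  37  35  29 168 163 176 179 179 175 126 164 142  78  82  80  83  86  86 152 144 136 143 145 155 177 171 171  34  36  37  32  33  78  75
272 172 174  54  32  38  38  52 164 163 163 166 145 139 132 135  72  78  78  91  84  81  77 180 178 177 178 180 178 166 163 166  19  35  31  32  53 173 159
278  34  30  56  31  31  31 182 163 163 164 164 145 140 143 148  74 160 158 158 156 158 121 168 164 163 164 167 162 162 162 164 163  34  32  34  54  31  35
284  35  32  55  29  32  33 164 164 163 164 164 162 164 164 165 139 159 157 157 158 157 149 163 164 163 167 166 164 164 163 163 167  21  34  32  52  36  34
```

>>> send_rows --steps "0 -0.4 0 0 0 0; 0 0 0 0 0 0; 0 0 0 0 0 0" --grip 14

```text
time: 26.6
position: [612.2, 127.1, 86.9]
eef_rot: [-3.106, -0.47, -0.002]
force: [-0.5, -0.4, 0.7]
opening: 14.1
finger_force: 0.0
```

>>> send_rows --steps "0 0 0 0 0 0; 0 0 0 0 0 0; 0 0 0 0 0 0; 0 0 0 0 0 0" --grip 4 --force 60

```text
time: 27.0
position: [612.3, 127.1, 86.8]
eef_rot: [-3.106, -0.47, -0.002]
force: [0.0, 0.7, 5.2]
opening: 7.5
finger_force: 58.6
```

```bash
python3 - <<'E'
from h import *
s=robot.state(); print(s['position'],psi(s),s['opening'],s['finger_force'],s['force'],np.round(R.from_rotvec(s['eef_rot']).as_matrix()[:,2],4))
# foot centre in clamp frame = post-(5.3,5.6); clamp yaw .1 at grasp psi
F=np.array([532.3,-98.75]); yaw=.317+np.pi/2
d=np.array([5.3,5.6]); r=np.array([[np.cos(yaw),-np.sin(yaw)],[np.sin(yaw),np.cos(yaw)]])
print('TCP place',F+r@d,'psi',psi(s)+yaw-.1)
t=(F+r@d); ps=psi(s)+yaw-.1
plan((612,126.5,200,.3),(*t,200,ps),ns={0:4})
E
```

```text
[612.26213872 127.14958444  86.84747767] 0.3001158932906259 7.5005307413731375 58.5554838180542 [0.01199029 0.65058593 5.19612704] [ 1.4e-03  7.0e-04 -1.0e+00]
TCP place [525.32691842 -95.459691  ] psi 2.0879122200855225
from [612.3 127.1  86.8] 0.3 t 27.0
-0.1 0.1 -28.3 0 0 0; -0.1 0.1 -28.3 0 0 0; -0.1 0.1 -28.3 0 0 0; -0.1 0.1 -28.3 0 0 0; -11.4 14.3 0 0 0 -0.138; -13.3 12.6 0 0 0 -0.138; -14.9 10.7 0 0 0 -0.138; -16.2 8.6 0 0 0 -0.138
-17.2 6.3 0 0 0 -0.138; -17.9 3.8 0 0 0 -0.138; -18.3 1.3 0 0 0 -0.138; -18.3 -1.2 0 0 0 -0.138; -18 -3.7 0 0 0 -0.138; -17.3 -6.1 0 0 0 -0.138; -16.3 -8.4 0 0 0 -0.138; -15 -10.6 0 0 0 -0.138
-13.4 -12.5 0 0 0 -0.138
```

>>> send_rows --steps "0 0 -5 0 0 0; 0 0 -15 0 0 0; 0 0 -30 0 0 0; 0 0 -35 0 0 0; 0 0 -28 0 0 0; 0 0 0 0 0 0; 0 0 0 0 0 0" --force 80

```text
time: 27.7
position: [611.4, 126.8, 198.3]
eef_rot: [-3.106, -0.469, 0.001]
force: [-0.2, -0.1, -3.8]
opening: 6.8
finger_force: 78.0
```

>>> send_rows --steps "-5 7 0 0 0 -0.07; -12 13 0 0 0 -0.138; -14.9 10.7 0 0 0 -0.138; -16.2 8.6 0 0 0 -0.138; -17.2 6.3 0 0 0 -0.138; -18 4 0 0 0 -0.138; -18.3 1.3 0 0 0 -0.138; -18.3 -1 0 0 0 -0.138"

```text
time: 28.5
position: [553.7, 1.8, 196.0]
eef_rot: [-2.458, -1.951, 0.007]
force: [-0.2, 0.0, -2.2]
opening: 6.7
finger_force: 78.1
```

```bash
python3 - <<'E'
from h import *
s=robot.state(); print(s['opening'],s['finger_force'],s['force'])
plan((525.3,-95.5,200,2.088))
E
```

```text
6.682188230702 78.08469772338867 [-0.17884667  0.03828116 -2.16761916]
from [553.7   1.8 196. ] 1.342 t 28.5
-16.9 -0.9 -0.6 -0.001 0 -0.124; -16.6 -3 -0.6 -0.001 0 -0.124; -16.1 -5 -0.6 -0.001 0 -0.124; -15.4 -7 -0.6 -0.001 0 -0.124; -14.4 -8.9 -0.7 -0.001 0 -0.124; -13.2 -10.6 -0.7 -0.001 0 -0.124
```

>>> send_rows --steps "-17 -1 -0.6 -0.001 0 -0.124; -16.6 -3 -0.6 -0.001 0 -0.124; -16 -5 -0.6 -0.001 0 -0.124; -15.4 -7 -0.6 -0.001 0 -0.124; -14.4 -9 -0.6 -0.001 0 -0.124; -13.2 -10.6 -0.7 -0.001 0 -0.124; 0 0 0 0 0 0; 0 0 0 0 0 0"

```text
time: 29.3
position: [525.5, -94.5, 200.6]
eef_rot: [1.593, 2.707, 0.005]
force: [0.3, -0.1, -3.7]
opening: 6.8
finger_force: 78.1
```

```bash
python3 - <<'E'
from h import *
s=robot.state(); P=s['position']; ps=psi(s); print(P,ps,s['force'],np.round(R.from_rotvec(s['eef_rot']).as_matrix()[:,2],4))
im0=save('wrist','w12.png');c=cam('wrist')
# expected foot corners held: clamp yaw = ps-.2
yw=ps-.2; x=np.array([np.cos(yw),np.sin(yw)]);y=np.array([-x[1],x[0]]); C=P[:2]-5.3*x-5.6*y
for u,v in((23,29),(23,-29),(-23,-29),(-23,29)): print('foot',u,v,np.round(proj(c,(*(C+u*x+v*y),P[2]-86.8+12)),1))
U=np.array([np.cos(.317),np.sin(.317)]);w=np.array([-U[1],U[0]]);O=np.array([516.4,-103.9])
for a,b in((65,30),(65,-30),(-31,-30),(-31,30)): print('flat',a,b,np.round(proj(c,(*(O+a*U+b*w),60)),1))
im=cv2.cvtColor(im0,cv2.COLOR_RGB2GRAY)
sub=cv2.resize(im[20:320,150:500],None,fx=3,fy=3,interpolation=cv2.INTER_CUBIC)
L=cv2.createLineSegmentDetector().detect(sub)[0][:,0]/3+[150,20,150,20]
for l in L:
    n=np.hypot(l[2]-l[0],l[3]-l[1])
    if n>20: print(np.round(l).astype(int),round(n))
E
```

```text
[525.48462585 -94.47953285 200.61734048] 2.077648822358445 [ 0.30736498 -0.1367447  -3.70869683] [ 0.0019  0.0024 -1.    ]
foot 23 29 [290.4 177.8]
foot 23 -29 [362.  191.9]
foot -23 -29 [348.7 243.2]
foot -23 29 [280.8 230.7]
flat 65 30 [371.2 171.2]
flat 65 -30 [357.7 224.9]
flat -31 -30 [269.4 209.1]
flat -31 30 [278.  153.4]
[325 309 325 288] 21
[279 267 285 245] 22
[179 305 231 275] 60
[418 283 483 319] 74
[311 289 310 309] 20
[313 155 288 150] 25
[268 214 277 157] 57
[379 281 426 169] 121
[351 245 356 268] 23
[325 286 324 232] 54
[371 170 278 153] 95
[294 176 362 189] 69
[361 219 369 189] 30
[402 177 379 172] 23
[348 189 312 182] 36
[279 154 271 214] 61
[292 153 327 160] 35
[378 173 364 225] 53
[369 189 375 168] 22
[258 141 363 161] 107
[258 147 282 152] 25
[363 163 399 170] 36
[327 160 347 164] 21
[439 171 472 182] 35
[472 182 496 193] 26
[462 265 445 297] 37
[237 189 236 209] 20
[391 255 383 274] 21
[312 233 311 258] 25
[497 196 471 247] 57
[306 264 308 234] 31
[327 234 329 256] 22
[411 232 394 272] 43
[392 272 404 245] 29
[404 268 438 191] 84
[427 222 406 268] 51
[425 200 412 231] 34
[413 225 426 192] 35
[445 180 427 222] 46
```

```bash
python3 - <<'E'
from h import *
plan((525.8,-95.3,152,2.088),ns={0:4})
E
```

```text
from [525.9 -94.2 201. ] 2.079 t 29.35
-0.2 -0.2 12.3 0.001 0 -0.002; -0.2 -0.2 12.3 0.001 0 -0.002; -0.2 -0.2 12.3 0.001 0 -0.002; -0.2 -0.2 12.3 0.001 0 -0.002
```

>>> send_rows --steps "-0.2 -0.2 10 0.001 0 -0.002; -0.2 -0.2 14 0.001 0 -0.002; -0.2 -0.2 14 0.001 0 -0.002; -0.2 -0.2 7 0.001 0 -0.002; 0 0 4 0 0 0; 0 0 0 0 0 0; 0 0 0 0 0 0; 0 0 0 0 0 0"

```text
time: 30.15
position: [527.5, -95.9, 154.4]
eef_rot: [1.577, 2.712, 0.002]
force: [0.0, 0.0, -4.7]
opening: 6.8
finger_force: 78.1
```

```bash
python3 - <<'E'
from h import *
plan((525.8,-95.3,148,2.088),ns={0:4})
s=robot.state();print(s['force'],np.round(R.from_rotvec(s['eef_rot']).as_matrix()[:,2],4))
E
```

```text
from [527.5 -95.9 154.4] 2.088 t 30.15
0.3 -0.3 1.6 0.001 0.001 0; 0.3 -0.3 1.6 0.001 0.001 0; 0.3 -0.3 1.6 0.001 0.001 0; 0.3 -0.3 1.6 0.001 0.001 0
[ 0.01838475  0.01302318 -4.67568254] [ 0.0039 -0.0011 -1.    ]
```

>>> send_rows --steps "0.4 -0.4 1.5 0.001 0.001 0; 0.4 -0.4 1.5 0.001 0.001 0; 0.4 -0.4 1.5 0.001 0.001 0; 0 -0.2 1 0 0 0; 0 0 0.7 0 0 0; 0 0 0 0 0 0; 0 0 0 0 0 0"

```text
time: 30.85
position: [525.1, -95.5, 147.5]
eef_rot: [-1.579, -2.714, 0.001]
force: [-0.4, 0.4, -3.2]
opening: 7.1
finger_force: 78.1
```

>>> send_rows --steps "0 0 0.5 0 0 0; 0 0 0.5 0 0 0; 0 0 0 0 0 0"

```text
time: 31.15
position: [525.2, -95.5, 147.0]
eef_rot: [-1.579, -2.715, 0.001]
force: [-2.0, 1.0, 0.2]
opening: 6.7
finger_force: 78.7
```

>>> send_rows --steps "0 0 0.2 0 0 0; 0 0 0 0 0 0" --force 25

```text
time: 31.35
position: [525.2, -95.6, 147.0]
eef_rot: [-1.579, -2.715, 0.001]
force: [-2.3, -0.5, 5.5]
opening: 6.9
finger_force: 78.9
```

>>> send_rows --steps "0 0 0 0 0 0; 0 0 0 0 0 0; 0 0 0 0 0 0; 0 0 0 0 0 0" --grip 40

```text
time: 31.75
position: [525.3, -95.5, 146.2]
eef_rot: [-1.579, -2.715, 0.001]
force: [0.6, 0.3, -0.6]
opening: 40.3
finger_force: 0.0
```

>>> send_rows --steps "0 0 -8 0 0 0; 0 0 -20 0 0 0; 0 0 -35 0 0 0; 0 0 -35 0 0 0; 0 0 -20 0 0 0; 0 0 0 0 0 0; 0 0 0 0 0 0; 0 0 0 0 0 0"

```text
time: 32.55
position: [524.5, -95.4, 263.1]
eef_rot: [-1.578, -2.713, 0.002]
force: [-0.7, -0.1, 0.0]
opening: 40.4
finger_force: 0.0
```

```bash
python3 cl2.py w13.png | head -8; python3 - <<'E'
from h import *
U=np.array([np.cos(.317),np.sin(.317)]);w=np.array([-U[1],U[0]]);F=np.array([532.5,-98.6])
c=cam('wrist'); s=robot.state(); print(s['time'])
im=cv2.cvtColor(cv2.imread('pics/w13.png'),cv2.COLOR_BGR2GRAY)
sub=cv2.resize(im[40:300,200:440],None,fx=3,fy=3,interpolation=cv2.INTER_CUBIC)
for l in cv2.createLineSegmentDetector().detect(sub)[0][:,0]/3+[200,40,200,40]:
    if np.hypot(l[2]-l[0],l[3]-l[1])>14:
        r=[np.round([(at(c,p,z)[:2]-F)@U,(at(c,p,z)[:2]-F)@w],1).tolist() for z in(60,72) for p in(l[:2],l[2:])]
        if max(abs(np.ravel(r)))<80: print(np.round(l),'z60',r[:2],'z72',r[2:])
for n in('side','scene'):
    robot.grab_frame(n);cc=cam(n)
    for q,z in(('clamp_post',164),('clamp_foot',60),('timer',0),('beaker_d',0),('petri_dish_1',0)):
        for d in robot.pinpoint(n,q)[:1]: print(n,q,round(d['score'],2),np.round(at(cc,d['point'],z)))
E
```

```text
[524.38212261 -95.33210784 262.86313329] 2.0880974755778747
clamp_foot 0.56 [320.3 175.8] [ 537.6 -109.3    0. ]
clamp_post 0.78 [318.5 196.8] [ 535.4 -111.   104. ]
clamp_foot 0.59 [321.4 177. ] [ 539.9 -110.1    0. ]
clamp_post 0.76 [317.4 197.2] [ 534.5 -112.   104. ]
post118 [519.0536528   23.53021832] post76 [492.15001386  35.03586033] footc [457.82204607  50.90849345] tcp [315.73941207 247.6058409 ]
[280.9 271.9 272.5 309.4] [ 559.3 -272.3] [ 579.8 -341.9] len 72.5 ang 1.857
[241.  268.5 251.1 247.1] [ 502.  -298.2] [ 499.6 -256.6] len 41.7 ang 1.628
32.85
[279. 194. 286. 148.] z60 [[-48.0, -33.5], [-48.5, 26.8]] z72 [[-47.0, -29.7], [-47.5, 28.6]]
[318. 151. 288. 146.] z60 [[-9.7, 30.1], [-46.7, 29.8]] z72 [[-10.0, 31.8], [-45.8, 31.4]]
[357. 159. 328. 153.] z60 [[38.9, 30.6], [2.4, 30.2]] z72 [[36.9, 32.2], [1.6, 31.8]]
[284. 147. 261. 143.] z60 [[-51.7, 26.9], [-79.4, 26.7]] z72 [[-50.6, 28.6], [-77.3, 28.5]]
[356. 199. 363. 175.] z60 [[50.7, -20.0], [51.2, 12.1]] z72 [[48.2, -16.6], [48.7, 14.4]]
[296. 145. 313. 149.] z60 [[-36.9, 32.1], [-16.1, 32.1]] z72 [[-36.3, 33.7], [
[... 561 characters left out ...]
84. 316. 172.] z60 [[-13.2, -12.9], [-6.8, 4.3]] z72 [[-13.4, -9.8], [-7.2, 6.8]]
[359. 156. 384. 161.] z60 [[40.5, 35.2], [72.2, 34.7]] z72 [[38.4, 36.6], [69.1, 36.2]]
[304. 143. 357. 153.] z60 [[-28.3, 37.0], [37.9, 37.3]] z72 [[-28.0, 38.4], [35.9, 38.7]]
[337. 214. 322. 208.] z60 [[31.0, -44.3], [9.8, -40.4]] z72 [[29.3, -40.1], [8.7, -36.3]]
side clamp_post 0.78 [524. -97. 164.]
side clamp_foot 0.96 [ 531. -111.   60.]
side timer 0.56 [ 327. -283.    0.]
side beaker_d 0.62 [ 681. -342.    0.]
side petri_dish_1 0.55 [723. 218.   0.]
scene clamp_post 0.71 [ 519. -102.  164.]
scene clamp_foot 0.86 [532. -86.  60.]
scene timer 0.8 [ 330. -292.    0.]
scene beaker_d 0.92 [ 674. -345.    0.]
```

```bash
python3 -c "
from bench import robot
print(robot.hand_in())"
```

```text
the job is handed in; nothing more can be done
None
```

The job is handed in: both blocks are laid head to tail on the base block with gaps of roughly 4–7.5 mm, the post clamp stands within about 1–2 mm of the middle of the top flat and is released, and the camera showed no sign that the timer, beaker or petri dish had moved.

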